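# Right the sharps-bin bracket and clear the used lancets and cassettes

## Task

The sharps-bin bracket has been knocked on its back: stand it flat on its foot inside the steel spill tray, let go of it, then press down with the fingertips first on the bare toe of its foot and then on top of its back plate to feel that it does not rock. When it is firm, stand the yellow bin in the bracket, then clear the bench: every used lancet into the bin, every used test cassette into the grey waste tray. Do not tip the bin over, and leave the timer, the dropper bottle and the slide box where they are.

Things in the scene. Friction and masses are not known exactly. Their poses are not given: they have to be found in the camera images.
- bracket: Cast aluminium bin bracket, 600 g. Standing: origin on the underside of the foot, under the centre of the bin's place; x from toe to back plate, z up. Foot x -70 to +46, y +-42, z 0 to 10 mm. Starts fallen on its back, tipped 0.88 rad about its y: resting on the foot's rear edge and the knob, toe 90 mm up. Centre of mass x 16, z 35 mm. It stands firm only flat on its foot
- bracket_toe (a point): Middle of the bare toe on the bracket's foot, on its upper face (bracket x -55, z 10 mm); the bare toe is 30 mm deep (x -70 to -40) and 84 mm wide. Axes as the bracket's
- bracket_top (a point): Middle of the top edge of the bracket's upright back plate (bracket x 40, z 125 mm). The plate is 12 mm thick (x 34 to 46), 60 mm wide (y +-30), with flat side edges free from z 75 to 125 mm, good to grip across the 60 mm. Axes as the bracket's
- bracket_seat (a point): Centre of the bin's place in the bracket, on top of the foot (bracket x 0, z 10 mm), where the centre of the bin's underside belongs: 68 x 68 mm clear between the back plate and low lips (side lips 6 mm thick, up to bracket z 30; front lip x -40 to -34, up to z 28 mm). Axes as the bracket's
- bracket_knob (a point): Middle of the outer end of the black clamp knob behind the back plate (bracket x 84, z 60 mm); 28 mm diameter, 16 mm long, on a block 30 x 30 mm that starts at the plate's back (x 46). Axes as the bracket's
- bin: Yellow open-topped sharps bin, square, 60 x 60 x 105 mm high, walls and floor 3 mm, 120 g, stands upright on the bench at the start. Origin at the centre of its underside, z up, x and y square to its sides. In the bracket it stands on the foot plate (origin 10 mm above the bracket's origin)
- tray: Shallow steel spill tray, fixed, 178 x 138 mm outside (x by y), rim 12 mm high, walls and floor 4 mm. Origin at the centre of its underside. A foot left on the rim makes the bracket rock
- waste: Grey plastic waste tray, fixed, 150 x 110 mm outside (x by y), 45 mm high, walls and floor 4 mm. Origin at the centre of its underside
- lancet1: Used safety lancet, flat grey plastic block 32 x 16 x 10 mm with a narrower nose, 44 mm long in all (along its x, nose at +x, x -22 to +22 mm), 12 g, lying on the bench. Origin at the centre of its underside. May be absent
- lancet2: Used safety lancet, flat grey plastic block 32 x 16 x 10 mm with a narrower nose, 44 mm long in all (along its x, nose at +x, x -22 to +22 mm), 12 g, lying on the bench. Origin at the centre of its underside. May be absent
- lancet3: Used safety lancet, flat grey plastic block 32 x 16 x 10 mm with a narrower nose, 44 mm long in all (along its x, nose at +x, x -22 to +22 mm), 12 g, lying on the bench. Origin at the centre of its underside. May be absent
- lancet4: Used safety lancet, flat grey plastic block 32 x 16 x 10 mm with a narrower nose, 44 mm long in all (along its x, nose at +x, x -22 to +22 mm), 12 g, lying on the bench. Origin at the centre of its underside. May be absent
- cassette1: Used test cassette, flat white plastic 70 x 20 x 7 mm (long along its x, 7 mm thick along z), 14 g, lying on the bench. Origin at the centre of its underside. May be absent
- cassette2: Used test cassette, flat white plastic 70 x 20 x 7 mm (long along its x, 7 mm thick along z), 14 g, lying on the bench. Origin at the centre of its underside. May be absent
- cassette3: Used test cassette, flat white plastic 70 x 20 x 7 mm (long along its x, 7 mm thick along z), 14 g, lying on the bench. Origin at the centre of its underside. May be absent
- cassette4: Used test cassette, flat white plastic 70 x 20 x 7 mm (long along its x, 7 mm thick along z), 14 g, lying on the bench. Origin at the centre of its underside. May be absent
- timer: Bystander: white bench timer 30 x 70 x 56 mm, origin at the centre of its underside
- dropper: Bystander: small dropper bottle, 32 mm diameter, 75 mm high, origin at the centre of its underside
- slidebox: Bystander: slide box 85 x 110 x 32 mm, origin at the centre of its underside

How it is judged:
By the outcome, as a careful person would: the job done as asked, in the order asked, and still so for the second after the job is handed in, with the robot touching nothing.
Of lancet1, lancet2, lancet3, lancet4, cassette1, cassette2, cassette3, cassette4 only 5 to 8 are there at a start; the rules pass over those that are not, and their reading is None.
At some moment in a run one of lancet1, lancet2, lancet3, lancet4, cassette1, cassette2, cassette3, cassette4 may be knocked a few centimetres aside while the robot is not near it.
It also fails if it takes over 210 s, if anything falls off the work surface, if the arm or the gripper's body presses on something with over 40 N, if the wrist force passes 120 N, or if a joint passes its speed limit or range.

## Robot

A 6-joint arm with a two-finger parallel gripper is mounted at the origin on the work surface. World frame = base frame: x ahead of the robot, y to its left, z up, the work surface at z = 0. Lengths are in m, angles in rad, forces in N, time in s.
With the tool pointing down it reaches from about 0.35 to 1 m from the base axis. Payload 7.1 kg.
Tool frame: the origin (TCP) lies midway between the tips of the shut fingers; the grasp point (between the pads) lies 19 mm behind it; z points along the fingers, y is the line along which they close (so a half turn about z gives the same grasp; the last joint's range is limited). The gripper opens to 85 mm and grips with 20 to 120 N. Pads are 22 mm wide; open, the fingers measure 114 mm over their backs; the gripper's body (76 mm by 85 mm) begins 54 mm behind the grasp point. The pads swing forward as they close: fully open they stand 13 mm farther back than shut.
Start: joints at [-1.27, 0.423, 1.63, -0, 1.089, -0.019], TCP at [0.197, -0.593, 0.203] pointing down, gripper open.
Joint ranges: [-3, 3], [-0.9, 2.11], [0.09, 2.58], [-1.31, 4.45], [0.11, 2.69], [-2.54, 2.54]. Speed limits (rad/s): [2.39, 2.39, 3.01, 3.14, 3.14, 3.14].

## Interface

Orientations are given as a unit quaternion [x, y, z, w].
In Python, from plant import manip gives the robot as it stands.
- The arm moves only by the shell command python3 inch.py 'ROWS' [OPENING] [FORCE]. ROWS is rows parted by semicolons, their numbers by spaces, 1 to 12 of them, each of 6 numbers: dx, dy, dz in m, then a rotation vector rx, ry, rz in rad; each row is the pose to reach, as a shift and turn from the pose commanded when the command began, along the tool's axes at that moment; what a row does not reach only later rows make up. A row lasts 1/12 s, in which the tool goes at most 0.0417 m and 0.125 rad, less where a joint would pass 70% of its speed; a pose out of reach is approached as far as the arm can. OPENING is the finger opening in m, set as the command begins (- or left out keeps the last). The fingers move at their own pace and stop on an object; FORCE is the grip in N (left out, the last holds). Time passes only in rows, so rows that do not move let the fingers close. It prints the time, the measured TCP pose, the force, the opening and the grip force at its end.
- manip.get_obs(): the state, without advancing time (a new reading comes with each control period).
- manip.read_camera(name): name is "side" or "top"; returns (picture, depth): 420x560x3 uint8, blue, green, red; 420x560 float32, m along the optical axis (not along the pixel's ray), 0 where there is no reading.
- manip.calibration(name): a dict with "mtx" (3x3 intrinsics, pixels), "R" (3x3) and "t" (3): a world point X has camera coordinates R X + t. Camera axes: x right, y down, z forward; pixel columns grow to the right and rows downward; lengths in m; the calibration is good to about 2 mm. A picture is of the moment at which its call begins. calibration takes no time and is no camera call.
- manip.sign_off(): hands the job in; it is judged then, once.
The state is a dict: "t": time; "joints": joint angles; "joint_velocities": joint speeds; "joint_torque": joint torques, N m; "position": TCP position; "tcp_rot": TCP orientation; "force": force on the tool from outside, world axes, zero at the start; "wrist_torque": the same for the moment, N m; "finger_gap": finger opening in m; "grasp_force": force on a finger pad.
Only numpy, scipy, OpenCV 4.12 (cv2) and the standard library are available. Lean on these libraries where they do the work, as an engineer would, in place of code of your own. Each camera call takes 0.05 s, during which the arm holds its last target. There are 200 camera calls.

## Working session

There is one attempt and no reset: what is moved stays moved. The work goes in short steps, Python scripts to look and compute and a shell command to move; the robot and the scene stay as the last step left them, time stands still between calls to the robot, and variables do not carry over. Pictures are saved under pics/ and viewed, at most 14 in all, crops included, and the job is handed in when it is done.

```bash
ls; mkdir -p pics
python3 - <<'E'
from plant import manip
import cv2,numpy as np
o=manip.get_obs();print({k:np.round(v,4) for k,v in o.items()})
for n in("side","top"):
    p,d=manip.read_camera(n);cv2.imwrite(f"pics/{n}0.png",p);np.save(f"pics/{n}0.npy",d)
    c=manip.calibration(n);print(n,c, (-c["R"].T@c["t"]))
E
```

```text
inch.py
pics
plant.py
{'t': np.float64(0.0), 'joints': array([-1.27  ,  0.4238,  1.6307, -0.    ,  1.0886, -0.019 ]), 'joint_velocities': array([-0.0012,  0.0003,  0.0019, -0.0008,  0.0005,  0.0007]), 'joint_torque': array([ 3.10000e-03, -5.57380e+01, -2.81742e+01,  1.00000e-04,
        7.20000e-03, -0.00000e+00]), 'position': array([ 0.1963, -0.5928,  0.2023]), 'tcp_rot': array([ 9.872e-01,  1.592e-01, -1.000e-04, -7.000e-04]), 'force': array([0.1798, 0.147 , 0.2308]), 'wrist_torque': array([-0.0042,  0.0127, -0.0173]), 'grasp_force': np.float64(0.0), 'finger_gap': np.float64(0.085)}
side {'mtx': array([[542.09189769,   0.        , 280.64473705],
       [  0.        , 542.09189769, 205.14577773],
       [  0.        ,   0.        ,   1.        ]]), 'R': array([[ 9.63202866e-01, -2.68774189e-01, -8.21439878e-04],
       [-1.80174942e-01, -6.43416918e-01, -7.44010524e-01],
       [ 1.99442297e-01,  7.16781072e-01, -6.68167393e-01]]), 't': array([-0.55689783,  0.1895434 ,  1.18967481])} [ 0.33328508 -0.88046072  0.93546674]
top {'mtx': array([[480.07452698,   0.        , 273.69964286],
       [  0.        , 480.07452698, 211.59048787],
       [  0.        ,   0.        ,   1.        ]]), 'R': array([[ 2.90589474e-03, -9.99650772e-01, -2.62657384e-02],
       [-9.96773498e-01, -7.88656440e-04, -8.02618915e-02],
       [ 8.02131471e-02,  2.64142246e-02, -9.96427689e-01]]), 't': array([0.07424358, 0.57409223, 1.36179303])} [0.46279047 0.03869971 1.40495608]
```
View pics/top0.png

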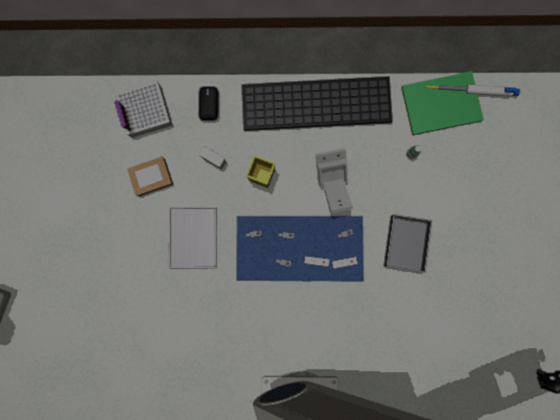

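View pics/side0.png

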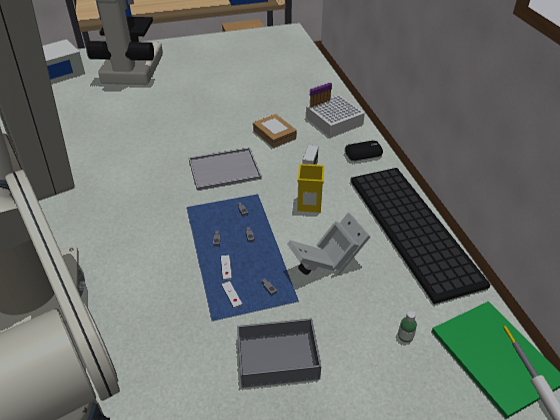

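The top view shows the bracket at (335,180), with its toe up at the far side and its plate toward the robot. The bin is at (262,172), the steel tray at (193,238) and the waste tray at (408,243). On the mat are four lancets, at (254,234), (286,236), (284,263) and (345,234), and two cassettes, at (317,261) and (345,263). The side view agrees, with the black knob at (305,268). Next I'll measure.

Create h.py:
```python
from plant import manip
import cv2,numpy as np
def cam(n):
    c=manip.calibration(n);p,d=manip.read_camera(n);return p,d,c
def cloud(d,c):
    v,u=np.mgrid[:d.shape[0],:d.shape[1]]
    r=np.stack([u,v,np.ones_like(u)],-1)@np.linalg.inv(c["mtx"]).T*d[...,None]
    W=(r-c["t"])@c["R"]; W[d<=0]=np.nan; return W
def ray(uv,z,c):
    "pixels -> points on plane z"
    uv=np.atleast_2d(uv).astype(float);o=-c["R"].T@c["t"]
    r=np.c_[uv,np.ones(len(uv))]@np.linalg.inv(c["mtx"]).T@c["R"]
    return o+r*((z-o[2])/r[:,2:])
def proj(X,c):
    q=(np.atleast_2d(X)@c["R"].T+c["t"])@c["mtx"].T;return q[:,:2]/q[:,2:]
def obs():
    o=manip.get_obs();print("t%.1f"%o["t"],np.round(o["position"],4),np.round(o["tcp_rot"],3),np.round(o["force"],1),round(float(o["finger_gap"]),4));return o
```

Run:
```python
from h import *
from scipy import ndimage as N
out=[]
for n in("top","side"):
    p,d,c=cam(n);W=cloud(d,c)
    # mat: blue
    hsv=cv2.cvtColor(p,cv2.COLOR_BGR2HSV)
    print(n,"bench z median",np.nanmedian(W[200:300,380:500,2] if n=="side" else W[150:300,60:120,2]))
    hh=cv2.inRange(hsv,(100,80,30),(130,255,255));cnt=max(cv2.findContours(hh,0,2)[0],key=cv2.contourArea)
    roi=np.zeros(hh.shape,np.uint8);cv2.drawContours(roi,[cv2.convexHull(cnt)],-1,255,-1)
    m=((roi>0)&(hh==0)).astype(np.uint8)
    m=cv2.morphologyEx(m,cv2.MORPH_OPEN,np.ones((2,2)))
    for q in cv2.findContours(m,0,2)[0]:
        if cv2.contourArea(q)<15: continue
        mm=np.zeros_like(m);cv2.drawContours(mm,[q],-1,1,-1);i=mm>0
        w=ray(q[:,0],0.008,c)[:,:2]*1000
        r=cv2.minAreaRect(w.astype(np.float32));b=cv2.boxPoints(r);e=b[1]-b[0],b[2]-b[1];e=max(e,key=np.linalg.norm)
        print(n,"px",q[:,0].mean(0).round(),"xy",np.round(r[0]),"size",np.round(r[1]),"yaw %.2f"%(np.arctan2(e[1],e[0])%np.pi),"z",np.round(np.nanpercentile(W[i][:,2],[50,90])*1000,1))
    if n=="top":
        x0,y0,x1,y1=225,140,430,290
    else: x0,y0,x1,y1=180,150,400,400
    cr=cv2.resize(p[y0:y1,x0:x1],None,fx=3.8 if n=="top" else 2.4,fy=3.8 if n=="top" else 2.4,interpolation=cv2.INTER_CUBIC)
    cv2.imwrite(f"pics/{n}1.png",cv2.convertScaleAbs(cr,alpha=1.6))
    z=np.nan_to_num(W[...,2]); ok=(z>.008)&(z<.3)&(W[...,0]>.3)&(W[...,0]<.95)&(abs(W[...,1])<.5)
    L,k=N.label(ok)
    for j in range(1,k+1):
        s=W[L==j]
        if len(s)<60: continue
        r=cv2.minAreaRect((s[:,:2]*1000).astype(np.float32))
        vv,uu=np.where(L==j)
        print(n,"blob",len(s),"px",int(uu.mean()),int(vv.mean()),"c",np.round(r[0]),"sz",np.round(r[1]),"a%.1f"%r[2],"z95",round(np.percentile(s[:,2],95)*1000))
```

```text
top bench z median 0.0010916475108242404
top px [284. 263.] xy [426.  44.] size [46. 18.] yaw 1.33 z [ 9.4 12.7]
top px [346. 264.] xy [ 426. -131.] size [24. 75.] yaw 1.76 z [ 5.8 10.7]
top px [319. 262.] xy [430. -51.] size [74. 25.] yaw 1.44 z [ 6.2 10.1]
top px [285. 236.] xy [504.  38.] size [17. 44.] yaw 1.57 z [ 8.8 14.1]
top px [254. 235.] xy [508. 131.] size [19. 45.] yaw 1.71 z [ 7.4 13.7]
top px [346. 234.] xy [ 509. -133.] size [17. 47.] yaw 1.89 z [ 7.6 12.8]
top blob 1878 px 145 110 c [877. 459.] sz [133. 126.] a17.1 z95 59
top blob 6189 px 314 105 c [891. -48.] sz [133. 442.] a2.2 z95 26
top blob 2742 px 437 106 c [ 894. -409.] sz [149. 194.] a10.5 z95 20
top blob 682 px 207 102 c [896. 271.] sz [102.  61.] a1.9 z95 37
top blob 307 px 212 157 c [730. 253.] sz [71. 30.] a59.0 z95 60
top blob 147 px 413 151 c [ 744. -324.] sz [32. 25.] a62.8 z95 75
top blob 1634 px 333 178 c [655. -95.] sz [171.  84.] a9.8 z95 92
top blob 433 px 260 170 c [686. 118.] sz [77. 64.] a69.3 z95 108
top blob 1179 px 149 176 c [678. 439.] sz [ 88. 113.] a18.0 z95 38
top blob 72 px 173 212 c [56
[... 557 characters left out ...]
 z [ 7.  10.5]
side px [243. 210.] xy [514. 124.] size [18. 48.] yaw 1.66 z [ 7.  10.1]
side blob 1526 px 331 112 c [878. 452.] sz [140. 131.] a14.4 z95 85
side blob 822 px 274 129 c [679. 436.] sz [ 92. 119.] a19.5 z95 33
side blob 566 px 363 150 c [897. 266.] sz [103.  65.] a0.9 z95 33
side blob 1356 px 309 180 c [710. 180.] sz [224.  63.] a70.0 z95 103
side blob 6764 px 415 235 c [885. -53.] sz [133. 447.] a0.5 z95 22
side blob 2537 px 331 247 c [ 657. -101.] sz [173.  89.] a12.0 z95 89
side blob 5366 px 487 350 c [ 877. -402.] sz [146. 195.] a0.0 z95 17
side blob 399 px 407 326 c [ 746. -334.] sz [27. 32.] a53.5 z95 74
side blob 2094 px 278 351 c [ 486. -309.] sz [113. 150.] a81.3 z95 45
```

View pics/top1.png

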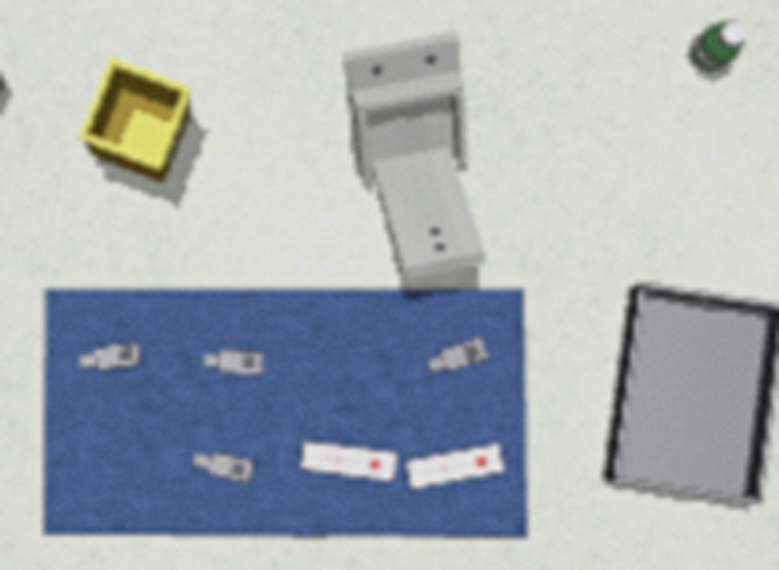

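View pics/side1.png

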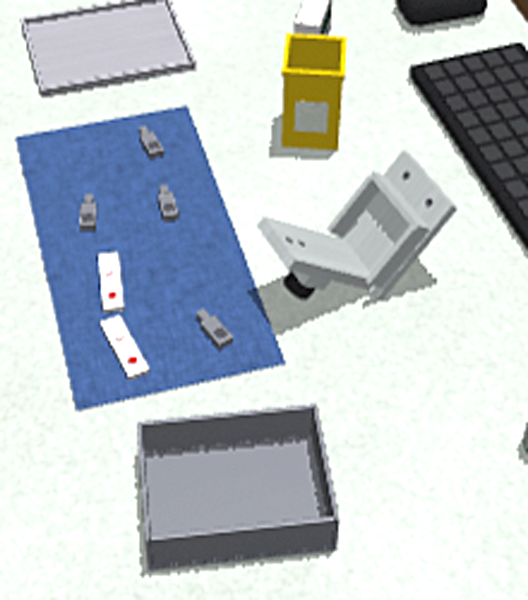

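Run:
```python
from h import *
a=cv2.imread("pics/top0.png")[140:225,305:365];b=cv2.imread("pics/side0.png")[200:290,275:385]
A=cv2.convertScaleAbs(cv2.resize(a,None,fx=6,fy=6,interpolation=2),alpha=1.5);B=cv2.convertScaleAbs(cv2.resize(b,None,fx=4,fy=4,interpolation=2),alpha=1.5)
for I,u0,v0,s in((A,305,140,6),(B,275,200,4)):
    for k in range(0,I.shape[1],10*s):cv2.putText(I,str(u0+k//s),(k,10),0,.35,(0,0,255),1);cv2.line(I,(k,12),(k,I.shape[0]),(0,0,120),1) if k%(20*s)==0 else 0
    for k in range(0,I.shape[0],10*s):cv2.putText(I,str(v0+k//s),(0,k+4),0,.35,(0,0,255),1);cv2.line(I,(22,k),(I.shape[1],k),(0,0,120),1) if k%(20*s)==0 else 0
H=max(A.shape[0],B.shape[0]);f=lambda I:cv2.copyMakeBorder(I,0,H-I.shape[0],0,0,0)
cv2.imwrite("pics/br.png",np.hstack([f(A),f(B)]))
# tray corners: light purplish region on both views
for n in("top","side"):
    p=cv2.imread(f"pics/{n}0.png");d=np.load(f"pics/{n}0.npy");c=manip.calibration(n);W=cloud(d,c)
    for nm,box in(("plate",[(388,170),(448,160),(472,240),(412,252)]),("toe",[(352,62),(452,47),(458,72),(358,90)])):
        if n!="top":continue
        q=(np.array(box)/3.8+[225,140]).astype(np.int32);m=np.zeros(d.shape,np.uint8);cv2.fillPoly(m,[q],1)
        s=W[(m>0)&(d>0)];k=s.mean(0);nn=np.linalg.svd(s-k)[2][2];nn*=np.sign(nn[2]);print(nm,k.round(4),nn.round(3),"tilt %.3f yaw %.3f"%(np.arccos(nn[2]),np.arctan2(nn[1],nn[0])))
    hsv=cv2.cvtColor(p,cv2.COLOR_BGR2HSV)
```

```text
plate [ 0.622  -0.1061  0.053 ] [0.622 0.122 0.774] tilt 0.686 yaw 0.194
toe [ 0.7207 -0.0844  0.083 ] [-0.782 -0.153  0.605] tilt 0.922 yaw -2.948
```

View pics/br.png

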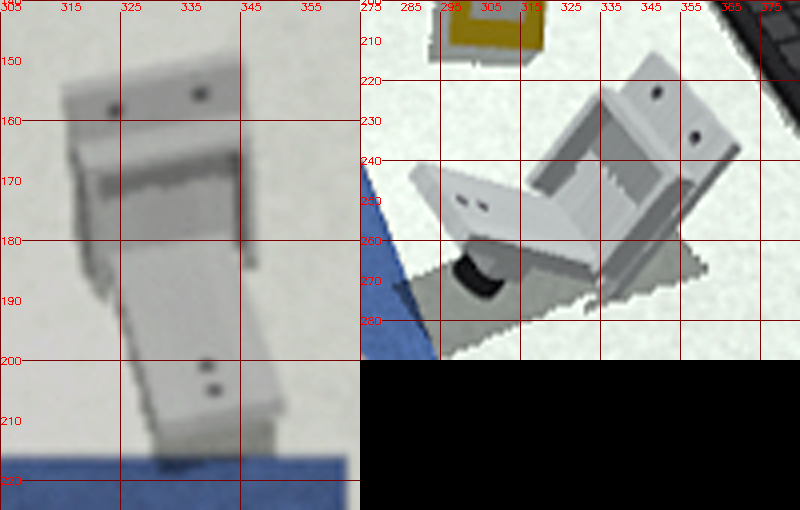

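```bash
cat >> h.py <<'E'
def tri(ut,us):
    A=[]
    for n,u in(("top",ut),("side",us)):
        c=manip.calibration(n);P=c["mtx"]@np.c_[c["R"],c["t"]];A+=[P,u] 
    X=cv2.triangulatePoints(A[0],A[2],np.float64(A[1]),np.float64(A[3]));X=(X[:3]/X[3]).ravel()
    e=[np.round(proj(X,manip.calibration(n))[0]-u,1) for n,u in(("top",ut),("side",us))]
    return X,e
E
python3 - <<'E'
from h import *
for nm,a,b in(("plate y-",(352.5,208.5),(302.5,259.5)),("plate y+",(330,212),(287.5,241)),("hole1",(339.5,200.8),(300,250)),("hole2",(340.7,205),(305.3,251.5)),
 ("toe y+",(315.5,155.5),(348.7,213)),("toe y-",(345,150.5),(370.3,237)),("toehole1",(324,158.3),(349,223)),("toehole2",(338.3,155.6),(359,234)),
 ("bin corner",(273.5,159),(0,0))):
    if b!=(0,0): X,e=tri(a,b);print(nm,X.round(4),e)
T=manip.calibration("top");S=manip.calibration("side")
t=cv2.imread("pics/top0.png");s=cv2.imread("pics/side0.png")
for n,p,c in(("top",t,T),("side",s,S)):
    h=cv2.cvtColor(p,cv2.COLOR_BGR2HSV);m=cv2.inRange(h,(22,120,40),(34,255,255))
    if n=="top": m[:, :240]=0;m[:,290:]=0
    q=max(cv2.findContours(m,0,2)[0],key=cv2.contourArea)[:,0]
    if n=="top":
        hull=cv2.convexHull(q);ap=cv2.approxPolyDP(hull,3,True)[:,0];print(n,ap.tolist());
        z=.105
    else: ap=cv2.approxPolyDP(cv2.convexHull(q),3,True)[:,0];print(n,ap.tolist())
    print(ray(ap,.105,c).round(3)[:,:2].tolist())
E
```

```text
plate y- [ 0.5824 -0.1442  0.0832] [array([ 0.3, -1.6]), array([-1.7,  0.2])]
plate y+ [ 0.5698 -0.0818  0.0815] [array([ 0.1, -0.5]), array([-0.5,  0.1])]
hole1 [ 0.5957 -0.1079  0.0731] [array([-0.3,  1.6]), array([ 1.7, -0.2])]
hole2 [ 0.596  -0.1138  0.0724] [array([ 0.6, -2.7]), array([-2.7,  0.3])]
toe y+ [ 0.7267 -0.0423  0.0907] [array([ 0.2, -0.8]), array([-0.8,  0.1])]
toe y- [ 0.7437 -0.1249  0.0877] [array([ 0.5, -1.7]), array([-1.8,  0.3])]
toehole1 [ 0.7196 -0.0661  0.0829] [array([ 0.1, -0.6]), array([-0.5,  0.1])]
toehole2 [ 0.7275 -0.1059  0.0837] [array([ 0.2, -0.8]), array([-0.8,  0.1])]
top [[255, 156], [273, 163], [267, 186], [247, 175]]
[[0.721, 0.125], [0.701, 0.075], [0.638, 0.092], [0.668, 0.147]]
side [[322, 165], [320, 211], [298, 210], [299, 164]]
[[0.721, 0.127], [0.662, -0.033], [0.615, -0.016], [0.667, 0.147]]
```

Run:
```python
from h import *
t=cv2.imread("pics/top0.png");s=cv2.imread("pics/side0.png")
def mk(I,u0,v0,u1,v1,s):
    I=cv2.convertScaleAbs(cv2.resize(I[v0:v1,u0:u1],None,fx=s,fy=s,interpolation=2),alpha=1.5)
    for k in range(0,u1-u0,10):
        cv2.putText(I,str(u0+k),(k*s,9),0,.32,(0,0,255),1);cv2.line(I,(k*s,12),(k*s,I.shape[0]),(0,0,140),1) if k%20==0 else 0
    for k in range(0,v1-v0,10):
        cv2.putText(I,str(v0+k),(0,k*s+4),0,.32,(0,0,255),1);cv2.line(I,(22,k*s),(I.shape[1],k*s),(0,0,140),1) if k%20==0 else 0
    return I
L=[mk(t,165,200,225,275,5),mk(s,185,145,265,190,5)]
M=[mk(t,245,150,285,190,5),mk(s,290,155,335,215,5)]
W=800
can=np.zeros((600,800,3),np.uint8)
for I,x,y in((L[0],0,0),(L[1],320,0),(M[0],320,240),(M[1],560,240)): can[y:y+I.shape[0],x:x+I.shape[1]]=I
cv2.imwrite("pics/tb.png",can)
```

```text
(no output)
```

View pics/tb.png

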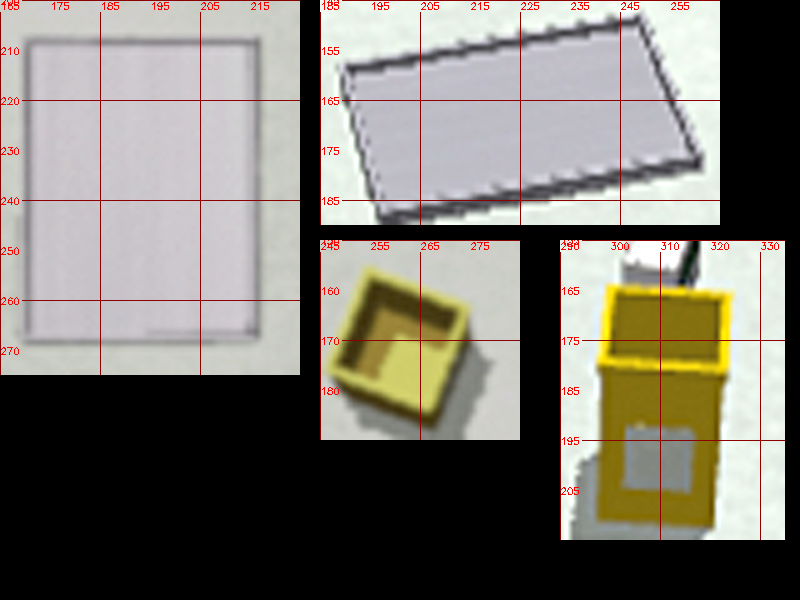

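The steel tray's outer corners are at about (170,208), (216,208), (216,268) and (170,268) in the top view. In the side view they are at (189,159), (248,148), (260,177) and (197,189). The bin's rim corners in the top view are (255,156), (274,163), (267,187) and (247,176). The bracket's plate top triangulates to about (0.576, -0.113, 0.084), yaw 0.195, and the toe height is about 89 mm. Both match the description.

```bash
cat >> h.py <<'E'
from scipy.spatial.transform import Rotation as Ro
def tool(psi,tilt=0):
    "tool x heading psi, pointing down, then tilted outwards (about tool y)"
    return Ro.from_euler("z",psi)*Ro.from_quat([1,0,0,0])*Ro.from_rotvec([0,tilt,0])
def to(p,psi,tilt=0):
    o=manip.get_obs();R0=Ro.from_quat(o["tcp_rot"]);d=R0.inv().apply(np.array(p)-o["position"]);r=(R0.inv()*tool(psi,tilt)).as_rotvec()
    print("d",d.round(4),"r",r.round(3),"rows",round(max(np.linalg.norm(d)/.0417,np.linalg.norm(r)/.125),1))
E
python3 - <<'E'
from h import *
to([.45,-.18,.24],.195,.5)
# tray corners & bin rim, triangulated
for nm,a,b in(("FL",(170,208),(247.5,148)),("FR",(216,208),(259.5,177)),("NR",(216,267.5),(197,188.5)),("NL",(170,267.5),(188.8,159)),
 ("binF",(255.2,156),(299.5,164.5)),("binR",(273.8,163),(322.5,165.5)),("binN",(267,186.5),(322.5,181)),("binL",(247,176),(297.5,179.5))):
    X,e=tri(a,b);print(nm,X.round(4),e)
E
```

```text
d [ 0.3706 -0.3123 -0.0372] r [-0.032  0.499  0.122] rows 11.7
FL [0.5851 0.381  0.0068] [array([-0. ,  0.2]), array([ 0.2, -0. ])]
FR [0.5864 0.2455 0.0037] [array([ 0. , -0.1]), array([-0.1,  0. ])]
NR [0.4136 0.2432 0.0037] [array([ 0.1, -0.5]), array([-0.4,  0. ])]
NL [0.4123 0.3779 0.0042] [array([ 0. , -0.2]), array([-0.2,  0. ])]
binF [0.6876 0.1288 0.1185] [array([-2., 11.]), array([ 9.7, -2. ])]
binR [0.6972 0.0711 0.1495] [array([ 0.4, -1.6]), array([-1.4,  0.2])]
binN [0.6758 0.082  0.0957] [array([  3.7, -13.9]), array([-12.3,   1.1])]
binL [0.6693 0.1519 0.0509] [array([-0.3,  1.5]), array([ 1.3, -0.2])]
```

```bash
python3 inch.py '.37 -.312 -.037 -.03 .5 .12;.37 -.312 -.037 -.03 .5 .12;.37 -.312 -.037 -.03 .5 .12;.37 -.312 -.037 -.03 .5 .12;.37 -.312 -.037 -.03 .5 .12;.37 -.312 -.037 -.03 .5 .12;.37 -.312 -.037 -.03 .5 .12;.37 -.312 -.037 -.03 .5 .12;.37 -.312 -.037 -.03 .5 .12;.37 -.312 -.037 -.03 .5 .12;.37 -.312 -.037 -.03 .5 .12;.37 -.312 -.037 -.03 .5 .12'
python3 - <<'E'
from h import *
to([.45,-.18,.24],.195,.5)
to([.517,-.124,.132],.195,.88)
for nm,a,b in(("F",(255.2,156),(322.5,165.5)),("R",(273.8,163),(322.5,181)),("N",(267,186.5),(297.5,179.5)),("L",(247,176),(299.5,164.5))):
    X,e=tri(a,b);print(nm,X.round(4),e)
E
```

```text
t: 1.2
position: [0.4504, -0.1779, 0.2405]
tcp_rot: [0.964, 0.096, 0.247, -0.025]
force: [-0.2, -1.2, -0.1]
finger_gap: 0.0856
grasp_force: 0.0
d [-0.0009  0.002   0.    ] r [-0.003 -0.001  0.003] rows 0.1
d [ 0.0144 -0.0396  0.1317] r [-0.003  0.379  0.002] rows 3.3
F [0.7209 0.1243 0.1055] [array([ 0. , -0.2]), array([-0.2,  0. ])]
R [0.7032 0.0731 0.0998] [array([ 0.1, -0.4]), array([-0.4,  0.1])]
N [0.6416 0.0906 0.1038] [array([ 0.4, -1.9]), array([-1.7,  0.2])]
L [0.6669 0.1464 0.1033] [array([ 0.1, -0.6]), array([-0.5,  0.1])]
```

```bash
python3 inch.py '.014 -.04 .132 0 .38 0;.014 -.04 .132 0 .38 0;.014 -.04 .132 0 .38 0;.014 -.04 .132 0 .38 0;.014 -.04 .132 0 .38 0;.014 -.04 .132 0 .38 0'
python3 - <<'E'
from h import *
to([.608,-.106,.056],.195,.88)
p,d,c=cam("top");q,e,_=cam("side")
a=cv2.resize(p[130:260,270:400],None,fx=3,fy=3);b=cv2.resize(q[180:310,230:360],None,fx=3,fy=3)
cv2.imwrite("pics/pre.png",cv2.convertScaleAbs(np.hstack([a,b]),alpha=1.5))
E
```

```text
t: 1.7
position: [0.5052, -0.1237, 0.1656]
tcp_rot: [0.91, 0.101, 0.397, -0.065]
force: [0.2, -0.0, -0.1]
finger_gap: 0.0858
grasp_force: 0.0
d [-0.0098  0.0111  0.1506] r [-0.057  0.055  0.   ] rows 3.6
```

View pics/pre.png

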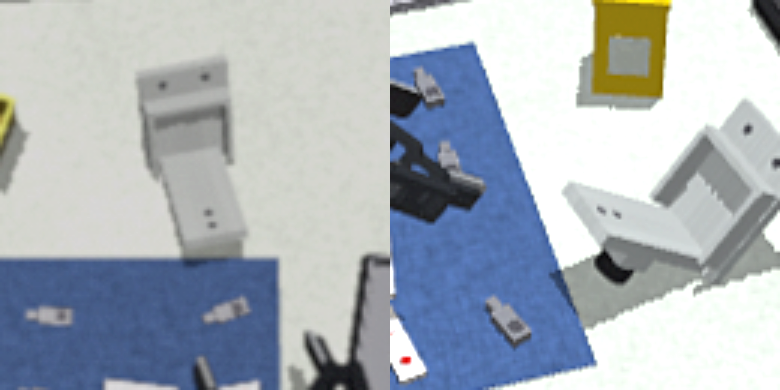

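The open fingers show at lower right in the top crop, short of the plate. The plate is still clear, so I'll check whether a joint limit stopped the move.

```bash
python3 inch.py '0 .011 .03 -.057 .055 0;0 .011 .03 -.057 .055 0;0 .011 .03 -.057 .055 0'
python3 - <<'E'
from h import *
o=obs();print(o["joints"].round(3))
to([.517,-.124,.132],.195,.88)
to([.56,-.115,.095],.195,.88)
E
```

```text
t: 2.05
position: [0.5287, -0.1277, 0.1439]
tcp_rot: [0.901, 0.088, 0.422, -0.043]
force: [-1.2, 1.1, 0.8]
finger_gap: 0.0853
grasp_force: 0.0
t2.0 [ 0.5287 -0.1277  0.1439] [ 0.901  0.088  0.422 -0.043] [-1.2  1.1  0.8] 0.0853
[-0.601  0.396  2.351  1.993  0.649 -1.091]
d [-0.016  -0.0059 -0.0006] r [-0.003  0.004 -0.002] rows 0.4
d [-0.0163 -0.0062  0.0568] r [-0.003  0.004 -0.002] rows 1.4
```

```bash
python3 inch.py '-.03 0 -.1 0 -.6 0;-.03 0 -.1 0 -.6 0;-.03 0 -.1 0 -.6 0;-.03 0 -.1 0 -.6 0;-.03 0 -.1 0 -.6 0;-.03 0 -.1 0 -.6 0;-.03 0 -.1 0 -.6 0;-.03 0 -.1 0 -.6 0;-.03 0 -.1 0 -.6 0;-.03 0 -.1 0 -.6 0'
python3 - <<'E'
from h import *
o=obs();print(o["joints"].round(3))
to([.556,-.116,.139],.195,.45)
E
```

```text
t: 2.88
position: [0.4342, -0.1505, 0.1882]
tcp_rot: [0.986, 0.094, 0.137, -0.009]
force: [-0.2, 0.7, -0.4]
finger_gap: 0.0854
grasp_force: 0.0
t2.9 [ 0.4342 -0.1505  0.1882] [ 0.986  0.094  0.137 -0.009] [-0.2  0.7 -0.4] 0.0854
[-0.476  0.102  2.156  0.26   0.678  0.718]
d [ 0.1081 -0.0114  0.0815] r [ 0.009  0.175 -0.002] rows 3.3
```

```bash
python3 inch.py '.108 -.011 .08 .009 .175 0;.108 -.011 .08 .009 .175 0;.108 -.011 .08 .009 .175 0;.108 -.011 .08 .009 .175 0;.108 -.011 .08 .009 .175 0;.108 -.011 .08 .009 .175 0'
python3 - <<'E'
from h import *
o=obs();print(o["joints"].round(3))
to([.602,-.107,.051],.195,.45)
p,d,c=cam("top");q,e,_=cam("side")
a=cv2.resize(p[150:250,290:390],None,fx=4,fy=4);b=cv2.resize(q[180:280,260:360],None,fx=4,fy=4)
cv2.imwrite("pics/pre2.png",cv2.convertScaleAbs(np.hstack([a,b]),alpha=1.5))
E
```

```text
t: 3.38
position: [0.5558, -0.1123, 0.1394]
tcp_rot: [0.97, 0.096, 0.223, -0.026]
force: [1.3, 0.8, -0.6]
finger_gap: 0.0852
grasp_force: 0.0
t3.4 [ 0.5558 -0.1123  0.1394] [ 0.97   0.096  0.223 -0.026] [ 1.3  0.8 -0.6] 0.0852
[-0.359  0.312  2.099  0.628  0.415  0.475]
d [0.003  0.0046 0.0997] r [-0.009 -0.003  0.   ] rows 2.4
```

View pics/pre2.png

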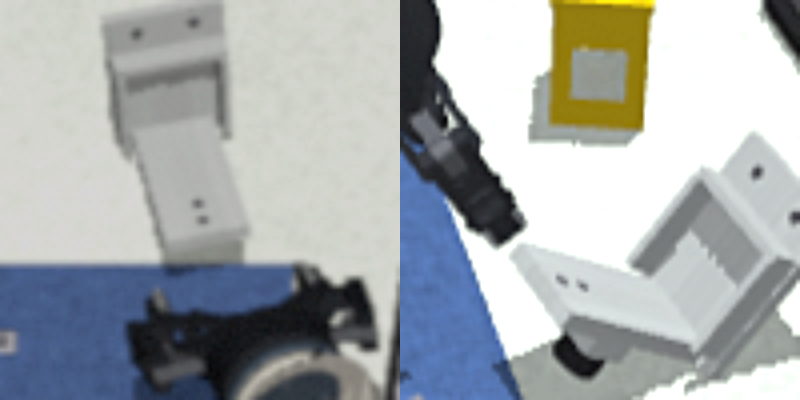

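The fingertips are at about (329,224) and (366,217) in the top view. The plate's top edge is centred near (340,210). I'll check this against the projected tool position.

Run:
```python
from h import *
o=manip.get_obs();R=Ro.from_quat(o["tcp_rot"]);c=manip.calibration("top")
for s in(-1,1): print(proj(o["position"]+R.apply([0,s*.0425,-.013]),c).round(1),proj(o["position"]+R.apply([0,s*.052,-.016]),c).round(1), proj(o["position"]+R.apply([0,s*.0425,-.013]),manip.calibration("side")).round(1))
```

```text
[[328.8 220.3]] [[325.4 221.5]] [[272.8 217.2]]
[[360.8 214. ]] [[364.6 213.7]] [[291.5 243.3]]
```

```bash
python3 inch.py '.003 .004 .03 -.009 0 0;.003 .004 .06 -.009 0 0;.003 .004 .07 -.009 0 0;.003 .004 .07 -.009 0 0'
python3 - <<'E'
from h import *
p,d,c=cam("top");q,e,_=cam("side")
a=cv2.resize(p[150:250,290:390],None,fx=4,fy=4);b=cv2.resize(q[180:280,260:360],None,fx=4,fy=4)
cv2.imwrite("pics/pre3.png",cv2.convertScaleAbs(np.hstack([a,b]),alpha=1.5))
E
```

```text
t: 3.82
position: [0.5878, -0.1086, 0.0757]
tcp_rot: [0.97, 0.094, 0.222, -0.023]
force: [-1.1, 0.5, 0.3]
finger_gap: 0.0852
grasp_force: 0.0
```

View pics/pre3.png

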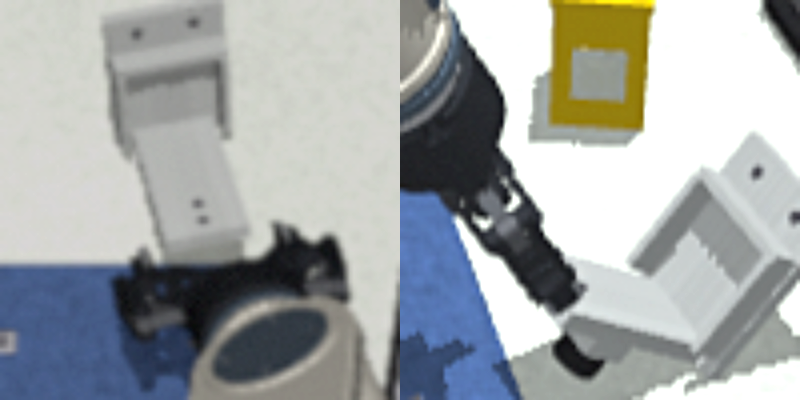

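The fingers straddle the plate. Their midline in the crop is about u 212 and the plate's about 204, so I need to shift roughly 4 mm left, go deeper and close.

```bash
python3 inch.py '0 -.004 .015 0 0 0;0 -.004 .03 0 0 0;0 -.004 .03 0 0 0'; python3 inch.py '0 0 0 0 0 0;0 0 0 0 0 0;0 0 0 0 0 0;0 0 0 0 0 0;0 0 0 0 0 0;0 0 0 0 0 0;0 0 0 0 0 0;0 0 0 0 0 0' 0.03 110
```

```text
t: 4.17
position: [0.6009, -0.102, 0.05]
tcp_rot: [0.97, 0.095, 0.224, -0.023]
force: [0.4, 0.4, 0.3]
finger_gap: 0.0854
grasp_force: 0.0
t: 4.83
position: [0.6004, -0.1023, 0.0518]
tcp_rot: [0.97, 0.094, 0.224, -0.023]
force: [-11.3, -3.8, 15.7]
finger_gap: 0.0548
grasp_force: 112.2
```

```bash
python3 inch.py '.005 0 -.01 0 0 0;.013 0 -.027 0 0 0;.022 0 -.045 0 0 0;.03 0 -.063 0 0 0;.043 0 -.09 0 0 0;.043 0 -.09 0 0 0;.043 0 -.09 0 0 0'
python3 - <<'E'
from h import *
p,d,c=cam("top");q,e,_=cam("side")
a=cv2.resize(p[130:250,280:400],None,fx=3.3,fy=3.3);b=cv2.resize(q[160:280,250:370],None,fx=3.3,fy=3.3)
cv2.imwrite("pics/lift.png",cv2.convertScaleAbs(np.hstack([a,b]),alpha=1.5))
E
```

```text
t: 5.42
position: [0.6005, -0.1024, 0.1511]
tcp_rot: [0.97, 0.095, 0.225, -0.022]
force: [0.6, 0.5, -6.0]
finger_gap: 0.0543
grasp_force: 118.9
```

View pics/lift.png

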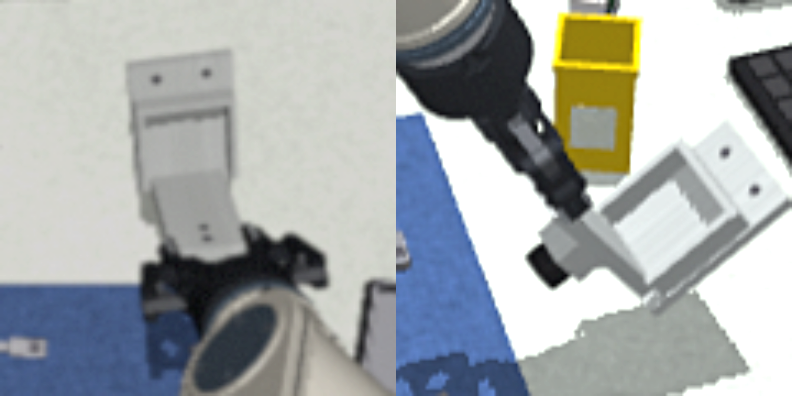

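The bracket is lifted with a 6 N load, and it swung somewhat in the grip. I'll measure its tilt from depth on the toe and seat faces.

```bash
cat >> h.py <<'E'
def plane(W,box):
    m=np.zeros(W.shape[:2],np.uint8);cv2.fillPoly(m,[np.array(box,np.int32)],1);s=W[(m>0)&np.isfinite(W[...,2])]
    for _ in range(3):
        k=s.mean(0);n=np.linalg.svd(s-k)[2][2];r=(s-k)@n;s=s[abs(r)<2*r.std()+1e-4]
    n*=np.sign(n[2]);print("plane",len(s),k.round(4),n.round(3),"tilt %.3f yaw %.3f rms %.4f"%(np.arccos(n[2]),np.arctan2(n[1],n[0]),r.std()));return k,n
E
python3 - <<'E'
from h import *
p,d,c=cam("top");W=cloud(d,c)
f=lambda q:np.array(q)/3.3+[280,130]
plane(W,f([(135,72),(225,60),(228,85),(138,97)]));plane(W,f([(150,125),(222,117),(222,165),(155,172)]));plane(W,f([(165,190),(225,182),(235,235),(175,245)]))
p,d,c=cam("side");W=cloud(d,c);f=lambda q:np.array(q)/3.3+[250,160]-[120,0]
plane(W,f([(720,132),(782,200),(745,210),(690,150)]));plane(W,f([(625,225),(680,185),(715,215),(650,275)]))
obs()
E
```

```text
plane 242 [ 0.7293 -0.0924  0.0983] [0.954 0.119 0.274] tilt 1.293 yaw 0.124 rms 0.0044
plane 315 [ 0.6702 -0.0975  0.1038] [-0.548 -0.061  0.834] tilt 0.584 yaw -3.030 rms 0.0030
plane 304 [ 0.6113 -0.1053  0.1255] [0.86  0.12  0.497] tilt 1.051 yaw 0.138 rms 0.0013
plane 267 [ 0.7571 -0.0041  0.0522] [0.768 0.157 0.621] tilt 0.901 yaw 0.201 rms 0.0037
plane 329 [ 0.6681 -0.0878  0.0979] [-0.463 -0.025  0.886] tilt 0.482 yaw -3.087 rms 0.0017
t5.6 [ 0.598  -0.1013  0.147 ] [ 0.97   0.095  0.221 -0.024] [-1.3  0.8 -6.6] 0.0545
```

The bracket's tilt is about 0.52 rad, so the tool tilt must change by about -0.52 to level it. I'll raise and level it first.

Run:
```python
from h import *
to([.54,-.06,.30],.19,-.07)
```

```text
d [ 0.0222 -0.0525 -0.1588] r [-0.006 -0.518  0.005] rows 4.1
```

```bash
python3 inch.py '.02 -.02 -.05 0 0 0;.02 -.04 -.09 0 -.1 0;.022 -.052 -.12 0 -.2 0;.022 -.052 -.159 0 -.3 0;.022 -.052 -.159 0 -.4 0;.022 -.052 -.159 0 -.52 0;.022 -.052 -.159 0 -.52 0;.022 -.052 -.159 0 -.52 0'
python3 - <<'E'
from h import *
to([.447,.312,.29],.03,-.07)
p,d,c=cam("top");q,e,_=cam("side")
a=cv2.resize(p[120:250,260:400],None,fx=2.8,fy=2.8);b=cv2.resize(q[100:230,250:390],None,fx=2.8,fy=2.8)
cv2.imwrite("pics/up.png",cv2.convertScaleAbs(np.hstack([a,b]),alpha=1.5))
E
```

```text
t: 6.28
position: [0.542, -0.0602, 0.2998]
tcp_rot: [0.995, 0.098, -0.034, 0.001]
force: [-0.0, 0.6, -7.1]
finger_gap: 0.0543
grasp_force: 121.3
d [-0.0196 -0.3835  0.0126] r [ 0.008 -0.002  0.167] rows 9.2
```

View pics/up.png

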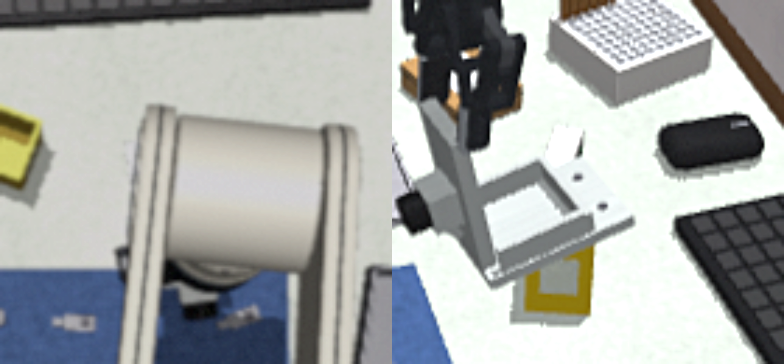

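The side view shows the bracket held at about (305,180), nearly level, with the toe perhaps slightly up. I'll measure the foot plane.

Run:
```python
from h import *
p,d,c=cam("side");W=cloud(d,c);f=lambda q:np.array(q)/2.8+[250,100]-[140,0]
plane(W,f([(555,166),(572,160),(622,212),(602,215)]));plane(W,f([(490,200),(540,178),(565,203),(505,235)]));
plane(W,f([(430,120),(445,120),(488,240),(488,255)]))
```

```text
plane 164 [ 0.655  -0.0312  0.2323] [0.754 0.219 0.619] tilt 0.903 yaw 0.283 rms 0.0038
plane 260 [ 0.6019 -0.0393  0.2331] [-0.172  0.005  0.985] tilt 0.173 yaw 3.112 rms 0.0014
plane 212 [ 0.541  -0.0869  0.3054] [0.96  0.098 0.262] tilt 1.306 yaw 0.101 rms 0.0022
```

```bash
python3 inch.py '-.02 -.38 .012 0 -.23 .165;-.02 -.38 .012 0 -.23 .165;-.02 -.38 .012 0 -.23 .165;-.02 -.38 .012 0 -.23 .165;-.02 -.38 .012 0 -.23 .165;-.02 -.38 .012 0 -.23 .165;-.02 -.38 .012 0 -.23 .165;-.02 -.38 .012 0 -.23 .165;-.02 -.38 .012 0 -.23 .165;-.02 -.38 .012 0 -.23 .165;-.02 -.38 .012 0 -.23 .165;-.02 -.38 .012 0 -.23 .165'
python3 - <<'E'
from h import *
obs()
p,d,c=cam("top");q,e,_=cam("side")
a=cv2.resize(p[150:290,140:280],None,fx=2.8,fy=2.8);b=cv2.resize(q[60:200,160:300],None,fx=2.8,fy=2.8)
cv2.imwrite("pics/ov.png",cv2.convertScaleAbs(np.hstack([a,b]),alpha=1.5))
E
```

```text
t: 7.43
position: [0.4467, 0.3074, 0.2918]
tcp_rot: [0.989, 0.015, -0.147, 0.016]
force: [-0.0, -1.1, -6.7]
finger_gap: 0.0542
grasp_force: 122.1
t7.4 [0.4467 0.3074 0.2918] [ 0.989  0.015 -0.147  0.016] [-0.  -1.1 -6.7] 0.0542
```

View pics/ov.png

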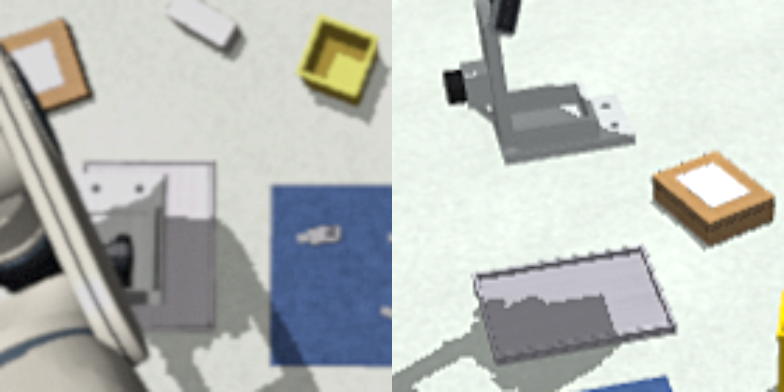

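The bracket now hangs over the tray at about (190,225) in the top view, with the toe to the far side. In the side view its lower foot edge runs from (201,117) to (246,111). I'll compute its tilt from that edge and from depth.

```bash
cat >> h.py <<'E'
def rayy(uv,y,c):
    uv=np.atleast_2d(uv).astype(float);o=-c["R"].T@c["t"];r=np.c_[uv,np.ones(len(uv))]@np.linalg.inv(c["mtx"]).T@c["R"]
    return o+r*((y-o[1])/r[:,1:2])
E
python3 - <<'E'
from h import *
p,d,c=cam("side");print(rayy([(200.5,117),(245.5,110.5)],.265,c).round(4))
W=cloud(d,c);f=lambda q:np.array(q)/2.8+[160,60]-[140,0]
plane(W,f([(594,102),(606,100),(624,130),(604,130)]));plane(W,f([(515,110),(565,106),(580,125),(520,130)]));plane(W,f([(486,15),(494,15),(508,140),(500,140)]))
p,d,c=cam("top");W=cloud(d,c);f=lambda q:np.array(q)/2.8+[140,150]
k,n=plane(W,f([(88,182),(155,182),(155,198),(92,200)]))
E
```

```text
[[0.4481 0.265  0.2078]
 [0.5612 0.265  0.2072]]
plane 72 [0.5456 0.2993 0.2172] [0.008 0.101 0.995] tilt 0.101 yaw 1.487 rms 0.0010
plane 172 [0.4905 0.3052 0.2207] [0.009 0.352 0.936] tilt 0.360 yaw 1.544 rms 0.0029
plane 181 [0.4488 0.2737 0.2838] [-0.982 -0.189  0.024] tilt 1.547 yaw -2.952 rms 0.0024
plane 147 [0.543  0.2964 0.2194] [-0.072  0.059  0.996] tilt 0.093 yaw 2.456 rms 0.0020
```

It is level, with the foot underside at z 0.2075 and the TCP 84 mm above it. I'll lower it.

```bash
python3 inch.py '.006 -.005 .04 0 0 0;.017 -.005 .076 0 0 0;.028 -.005 .112 0 0 0;.04 -.005 .148 0 0 0;.048 -.005 .176 0 0 0;.051 -.005 .183 0 0 0;.051 -.005 .183 0 0 0'; python3 inch.py '.0009 0 .0029 0 0 0;.0018 0 .0057 0 0 0;.0018 0 .0057 0 0 0'
python3 - <<'E'
from h import *
obs()
p,d,c=cam("side");W=cloud(d,c)
o=manip.get_obs();b=proj([o["position"][0]+.06,.31,.02],c).round();print(b)
E
```

```text
t: 8.22
position: [0.4419, 0.3058, 0.1006]
tcp_rot: [0.989, 0.014, -0.149, 0.017]
force: [-0.8, -0.9, -6.5]
finger_gap: 0.0544
grasp_force: 122.2
t: 8.47
position: [0.4443, 0.3078, 0.0979]
tcp_rot: [0.989, 0.014, -0.145, 0.015]
force: [0.1, -0.2, -7.3]
finger_gap: 0.0543
grasp_force: 122.5
t8.5 [0.4443 0.3078 0.0979] [ 0.989  0.014 -0.145  0.015] [ 0.1 -0.2 -7.3] 0.0543
[[225. 163.]]
```

```bash
for i in 1 ; do python3 inch.py '.0009 0 .0029 0 0 0;.0012 0 .0038 0 0 0;.0012 0 .0038 0 0 0' | sed -n 2,4p; python3 inch.py '.0006 0 .0019 0 0 0;.0006 0 .0019 0 0 0;.0006 0 .0019 0 0 0'| sed -n 2,4p;python3 inch.py '.0006 0 .0019 0 0 0;.0006 0 .0019 0 0 0;.0006 0 .0019 0 0 0'| sed -n 2,4p; done
```

```text
position: [0.4429, 0.3071, 0.0926]
tcp_rot: [0.989, 0.014, -0.147, 0.016]
force: [0.5, -0.2, -6.2]
position: [0.4434, 0.3071, 0.092]
tcp_rot: [0.989, 0.015, -0.147, 0.016]
force: [-1.3, -3.6, 7.5]
position: [0.4435, 0.307, 0.0918]
tcp_rot: [0.989, 0.015, -0.147, 0.016]
force: [-2.8, -5.7, 20.4]
```

Contact is at about 20 N upward. I'll release and then check the foot.

```bash
python3 inch.py '0 0 0 0 0 0;0 0 0 0 0 0;0 0 0 0 0 0;0 0 0 0 0 0;0 0 0 0 0 0;0 0 0 0 0 0' 0.085 60; python3 inch.py '0 0 -.03 0 0 0;0 0 -.06 0 0 0;0 0 -.1 0 0 0;0 0 -.14 0 0 0;0 0 -.18 0 0 0;-.05 0 -.2 0 0 0;-.09 0 -.2 0 .1 0;-.12 .05 -.2 0 .2 0;-.12 .09 -.2 0 .3 0;-.12 .13 -.2 0 .3 0;-.12 .17 -.2 0 .3 0'
python3 - <<'E'
from h import *
p,d,c=cam("top");q,e,_=cam("side")
def mk(I,u0,v0,u1,v1,s):
    I=cv2.convertScaleAbs(cv2.resize(I[v0:v1,u0:u1],None,fx=s,fy=s,interpolation=2),alpha=1.5)
    for k in range(0,u1-u0,10):
        cv2.putText(I,str(u0+k),(k*s,9),0,.32,(0,0,255),1);cv2.line(I,(k*s,12),(k*s,I.shape[0]),(0,0,140),1) if k%20==0 else 0
    for k in range(0,v1-v0,10):
        cv2.putText(I,str(v0+k),(0,k*s+4),0,.32,(0,0,255),1);cv2.line(I,(22,k*s),(I.shape[1],k*s),(0,0,140),1) if k%20==0 else 0
    return I
A=mk(p,155,195,235,280,5);B=mk(q,180,115,260,200,5);cv2.imwrite("pics/st.png",np.hstack([A,B]))
E
```

```text
t: 9.77
position: [0.443, 0.3071, 0.0883]
tcp_rot: [0.989, 0.014, -0.147, 0.016]
force: [-0.7, -0.8, -0.1]
finger_gap: 0.0849
grasp_force: 0.0
t: 10.68
position: [0.3893, 0.1544, 0.3197]
tcp_rot: [1.0, 0.019, 0.004, 0.013]
force: [1.4, -0.1, -0.2]
finger_gap: 0.0849
grasp_force: 0.0
```

View pics/st.png

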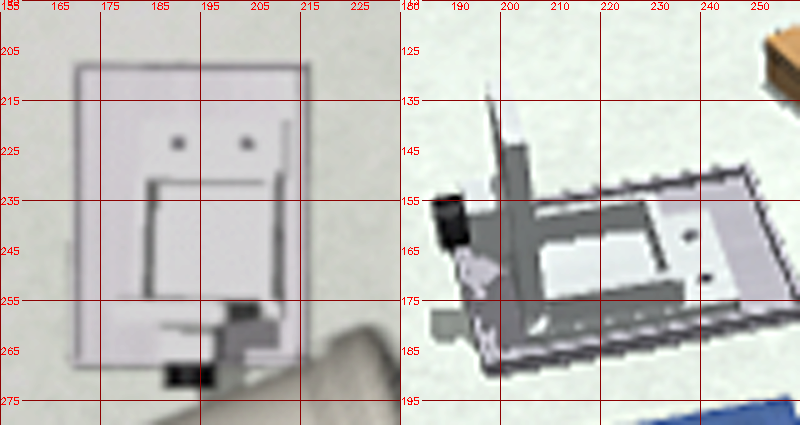

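The bracket stands in the tray. In the top view the toe holes are at (190,223) and (204,223), the front lip is at v≈231 and the seat spans u 186-210. The foot's right side is near the rim, so I'll check that in numbers.

Run:
```python
from h import *
T=manip.calibration("top");S=manip.calibration("side")
for a,b in(((190.1,223.2),(237.6,161.6)),((203.7,223.2),(240.6,170.2))): print("hole",*tri(a,b), ray(a,.014,T).round(4),ray(b,.014,S).round(4))
p,d,c=cam("top");W=cloud(d,c)
plane(W,[(187,234),(207,234),(207,251),(187,251)]);plane(W,[(186,220),(208,220),(208,227),(186,227)]);plane(W,[(171,211),(181,211),(181,262),(171,262)])
print("tray px at corners top:",[proj([.499+sx*.089,.312+sy*.069,.012],T)[0].round(1).tolist() for sx,sy in((1,1),(1,-1),(-1,1),(-1,-1))])
print("lips/front edge top", ray([(185,243),(209.5,243)],.034,T).round(4).tolist(),ray([(197,219.3)],.014,T).round(4),ray([(183,225),(212.3,222)],.014,T).round(4).tolist())
p,d,c=cam("side");W=cloud(d,c);plane(W,[(209,163),(229,161),(232,168),(210,173)]);plane(W,[(232,158),(239,157),(246,173),(236,174)])
# near lower foot edge in side view
print("side toe corners",ray([(247.5,175),(240,156)],.014,S).round(4).tolist())
```

```text
hole [0.5415324  0.31977878 0.01105342] [array([ 0. , -0.3]), array([-0.2,  0. ])] [[0.5406 0.3193 0.014 ]] [[0.5415 0.3159 0.014 ]]
hole [0.54145233 0.27996441 0.01066747] [array([ 0. , -0.2]), array([-0.2,  0. ])] [[0.5407 0.2795 0.014 ]] [[0.5412 0.2757 0.014 ]]
plane 343 [0.4847 0.2989 0.0147] [-0.04  -0.005  0.999] tilt 0.040 yaw -3.024 rms 0.0025
plane 163 [0.5398 0.2984 0.0147] [0.028 0.011 1.   ] tilt 0.031 yaw 0.376 rms 0.0023
plane 571 [0.5023 0.361  0.0093] [0.    0.941 0.34 ] tilt 1.224 yaw 1.571 rms 0.0086
tray px at corners top: [[169.6, 207.1], [216.5, 207.1], [168.3, 268.2], [215.7, 268.4]]
lips/front edge top [[0.4827, 0.329, 0.034], [0.4829, 0.2585, 0.034]] [[0.552  0.2993 0.014 ]] [[0.5353, 0.34, 0.014], [0.5442, 0.2544, 0.014]]
plane 192 [0.4892 0.3104 0.0125] [0.008 0.032 0.999] tilt 0.033 yaw 1.322 rms 0.0019
plane 150 [0.5403 0.2967 0.0126] [0.26  0.062 0.963] tilt 0.271 yaw 0.234 rms 0.0033
side toe corners [[0.5547, 0.2502, 0.014], [0.5535, 0.3396, 0.014]]
```

It is flat: the seat and toe planes are both at z≈0.014. The toe centre is (0.541, 0.299), the foot is 9 mm inside the rim and yaw is about 0. Next is the toe press.

Run:
```python
from h import *
to([.543,.299,.32],0);to([.543,.299,.1],0)
```

```text
d [ 0.1555 -0.1397 -0.0035] r [ 0.027 -0.006  0.031] rows 5.0
d [ 0.1543 -0.1457  0.2164] r [ 0.027 -0.006  0.031] rows 7.3
```

```bash
python3 inch.py '.155 -.14 -.003 .027 -.006 .03;.155 -.14 -.003 .027 -.006 .03;.155 -.14 -.003 .027 -.006 .03;.155 -.14 -.003 .027 -.006 .03;.155 -.14 -.003 .027 -.006 .03;.155 -.14 -.003 .027 -.006 .03;.154 -.145 .2 .027 -.006 .03;.154 -.145 .2 .027 -.006 .03;.154 -.145 .2 .027 -.006 .03;.154 -.145 .2 .027 -.006 .03;.154 -.145 .2 .027 -.006 .03;.154 -.145 .2 .027 -.006 .03' 0 40
python3 - <<'E'
from h import *
to([.543,.299,.03],0)
E
```

```text
t: 11.88
position: [0.5364, 0.2986, 0.1071]
tcp_rot: [1.0, 0.002, -0.007, 0.004]
force: [-0.7, -0.8, -0.6]
finger_gap: 0.0002
grasp_force: 0.0
d [ 0.0077 -0.0009  0.077 ] r [0.007 0.014 0.005] rows 1.9
```

```bash
python3 inch.py '.007 0 .04 .007 .01 0;.007 0 .075 .007 .01 0;.007 0 .084 .007 .01 0;.007 0 .084 .007 .01 0'; for i in 1 2 3; do python3 inch.py '0 0 .003 0 0 0;0 0 .003 0 0 0;0 0 .003 0 0 0' | sed -n '2p;4p'; done
```

```text
t: 12.22
position: [0.5473, 0.2998, 0.03]
tcp_rot: [1.0, 0.002, 0.002, -0.002]
force: [-0.4, -0.4, 0.2]
finger_gap: -0.0001
grasp_force: 0.0
position: [0.5503, 0.3007, 0.031]
force: [0.3, -0.2, -0.3]
position: [0.5491, 0.2998, 0.0263]
force: [-0.9, 0.2, 0.5]
position: [0.5487, 0.2996, 0.0224]
force: [-1.2, 0.7, -0.1]
```

```bash
python3 inch.py '-.006 0 .003 0 0 0;-.006 0 .005 0 0 0;-.006 0 .005 0 0 0' | sed -n '2p;4p'; for i in 1 2 3; do python3 inch.py '0 0 .002 0 0 0;0 0 .002 0 0 0;0 0 .002 0 0 0' | sed -n '2p;4p'; done
```

```text
position: [0.5419, 0.2994, 0.0168]
force: [-0.8, 0.4, 0.0]
position: [0.5429, 0.2997, 0.0154]
force: [0.1, 0.5, 0.2]
position: [0.5429, 0.2997, 0.0134]
force: [-0.6, -0.6, 0.1]
position: [0.5429, 0.2997, 0.0114]
force: [0.3, 0.2, 0.2]
```

```bash
for i in 1 2 3; do python3 inch.py '0 0 .0012 0 0 0;0 0 .0012 0 0 0;0 0 .0012 0 0 0' | sed -n '2p;4p'; done
```

```text
position: [0.5429, 0.2997, 0.0103]
force: [-0.6, 0.1, 0.2]
position: [0.5429, 0.2997, 0.0091]
force: [-0.7, 0.5, -0.1]
position: [0.5429, 0.2997, 0.0079]
force: [0.2, -0.1, -0.2]
```

```bash
for i in 1 2 3; do python3 inch.py '0 0 .0013 0 0 0;0 0 .0013 0 0 0;0 0 .0013 0 0 0' | sed -n '2p;4p'; done
python3 - <<'E'
from h import *
o=obs();print(o["joints"].round(3),o["wrist_torque"].round(2),proj(o["position"],manip.calibration("side")).round(1))
q,e,c=cam("side");W=cloud(e,c)
hsv=cv2.cvtColor(q,cv2.COLOR_BGR2HSV)
print([(v,[int(x) for x in q[v,222:256:2].mean(1)]) for v in range(150,180,3)])
E
```

```text
position: [0.543, 0.2997, 0.0066]
force: [-0.1, -0.0, 0.4]
position: [0.543, 0.2997, 0.0053]
force: [-0.7, -0.6, 0.7]
position: [0.543, 0.2998, 0.004]
force: [-0.3, 0.2, 0.1]
t15.5 [0.543  0.2998 0.004 ] [ 1.     0.002  0.004 -0.003] [-0.3  0.2  0.1] -0.0002
[4.850e-01 6.830e-01 1.739e+00 2.000e-03 7.080e-01 2.050e+00] [-0.01 -0.03  0.03] [[239.5 167.8]]
[(150, [172, 154, 166, 171, 123, 140, 48, 16, 16, 22, 22, 12, 104, 117, 148, 166, 169]), (153, [52, 62, 64, 81, 79, 120, 76, 28, 19, 19, 48, 121, 134, 134, 51, 164, 170]), (156, [76, 77, 78, 77, 95, 139, 103, 52, 21, 20, 49, 138, 134, 135, 140, 111, 167]), (159, [78, 78, 76, 77, 77, 97, 85, 64, 18, 22, 29, 134, 131, 132, 134, 69, 149]), (162, [100, 96, 103, 99, 70, 96, 99, 88, 65, 142, 170, 135, 134, 134, 134, 140, 56]), (165, [156, 96, 97, 99, 102, 76, 98, 97, 98, 94, 86, 161, 133, 132, 132, 132, 105]), (168, [97, 96, 96, 98, 99, 69, 97, 98, 97, 100, 100, 94, 133, 133, 132, 133, 133]), (171, [98, 94, 93, 91, 84, 80, 80, 85, 101, 76, 87, 95, 156, 132, 134, 133, 134]), (174, [79, 78, 77, 78, 78, 77, 78, 79, 100, 100, 101, 91, 158, 135, 133, 134, 135]), (177, [80, 83, 82, 84, 87, 88, 83, 77, 77, 77, 77, 79, 83, 85, 142, 136, 75])]
```

The picture shows the dark fingertips ending near (240,160), about 7 px above the projected TCP. The real tips are therefore some 14 mm behind the reported point, and nothing has been touched yet. I'll keep going down gently.

```bash
for i in 1 2 3 4; do python3 inch.py '0 0 .0013 0 0 0;0 0 .0013 0 0 0;0 0 .0013 0 0 0' | sed -n '2p;4p'; done
```

```text
position: [0.543, 0.2998, 0.0026]
force: [0.4, 0.0, -1.1]
position: [0.543, 0.2998, 0.0013]
force: [0.9, 0.7, -0.0]
position: [0.543, 0.2998, 0.0]
force: [1.1, -0.5, -0.1]
position: [0.543, 0.2998, -0.0012]
force: [-0.1, -0.3, -0.3]
```

Run:
```python
from h import *
S=manip.calibration("side");T=manip.calibration("top")
for z in(0,.014,.02,.03): print(z,proj([.543,.2998,z],S).round(1),proj([.543,.2998,z],T).round(1))
q,e,c=cam("side");W=cloud(e,c)
for v in range(150,172,2): print(v,[int(x) for x in q[v,230:250:2].mean(1)],[round(float(x),3) for x in W[v,236:246:4,2]],W[v,240,:2].round(3))
q,e,c=cam("top");W=cloud(e,c)
print(np.nanmedian(W[220:226,186:190,2]))
```

```text
0 [[239.6 168.9]] [[197.7 222.7]]
0.014 [[239.4 164.9]] [[196.8 222.4]]
0.02 [[239.3 163.2]] [[196.4 222.3]]
0.03 [[239.1 160.3]] [[195.7 222.1]]
150 [124, 145, 35, 17, 21, 26, 30, 16, 68, 117] [0.099, 0.108, 0.104] [0.536 0.24 ]
152 [58, 76, 42, 21, 18, 20, 21, 5, 141, 139] [0.09, 0.097, 0.09] [0.537 0.246]
154 [98, 143, 79, 22, 20, 21, 42, 92, 134, 135] [0.08, 0.075, 0.076] [0.541 0.267]
156 [96, 139, 103, 54, 21, 24, 49, 139, 135, 135] [0.056, 0.058, 0.002] [0.543 0.281]
158 [90, 101, 72, 63, 19, 21, 45, 136, 133, 132] [0.047, 0.048, 0.003] [0.543 0.285]
160 [71, 99, 96, 73, 19, 22, 34, 136, 133, 132] [0.038, 0.039, -0.0] [0.544 0.288]
162 [70, 96, 101, 72, 27, 58, 76, 136, 134, 135] [0.031, 0.037, 0.0] [0.542 0.283]
164 [89, 89, 99, 96, 97, 99, 152, 145, 135, 134] [0.012, 0.012, 0.002] [0.546 0.306]
166 [101, 71, 99, 97, 97, 97, 97, 90, 133, 132] [0.013, 0.015, 0.018] [0.543 0.294]
168 [98, 68, 97, 98, 97, 100, 100, 95, 133, 133] [0.017, 0.011, 0.011] [0.542 0.29 ]
170 [95, 94, 94, 96, 102, 43, 66, 99, 127, 135] [0.015, 0.01, 0.016] [0.541 0.281]
0.4439551470745866
```

```bash
for i in 1 2 3 4; do python3 inch.py '0 0 .0012 0 0 0;0 0 .0012 0 0 0;0 0 .0012 0 0 0' | sed -n '2p;4p'; done
```

```text
position: [0.543, 0.2998, -0.0024]
force: [0.1, -0.6, -0.2]
position: [0.543, 0.2998, -0.0037]
force: [-0.1, -0.0, 0.0]
position: [0.543, 0.2998, -0.0048]
force: [0.2, -0.2, 0.3]
position: [0.5431, 0.2998, -0.006]
force: [0.3, -0.7, 0.5]
```

```bash
for i in 1 2 3 4; do python3 inch.py '0 0 .0012 0 0 0;0 0 .0012 0 0 0;0 0 .0012 0 0 0' | sed -n '2p;4p'; done;  python3 - <<'E'
from h import *
q,e,c=cam("side");W=cloud(e,c)
for v in range(158,172,1): print(v,[int(x) for x in q[v,230:250:2].mean(1)])
E
```

```text
position: [0.5431, 0.2999, -0.0072]
force: [0.4, -0.3, 0.6]
position: [0.5431, 0.2998, -0.0084]
force: [0.0, -0.2, 0.2]
position: [0.5431, 0.2998, -0.0096]
force: [0.1, 0.5, -1.0]
position: [0.5431, 0.2999, -0.0108]
force: [0.8, -0.1, 0.6]
158 [90, 102, 74, 43, 20, 21, 49, 144, 135, 132]
159 [77, 97, 84, 67, 22, 22, 36, 136, 132, 132]
160 [71, 99, 93, 74, 17, 23, 37, 138, 133, 133]
161 [59, 99, 92, 74, 19, 23, 37, 138, 134, 132]
162 [70, 97, 95, 72, 20, 20, 34, 137, 135, 135]
163 [82, 97, 103, 72, 20, 22, 22, 140, 136, 137]
164 [90, 89, 101, 73, 17, 16, 24, 133, 136, 135]
165 [103, 76, 100, 74, 32, 53, 61, 108, 134, 133]
166 [101, 72, 100, 88, 74, 94, 96, 94, 133, 132]
167 [99, 58, 98, 101, 103, 101, 101, 94, 135, 133]
168 [99, 68, 97, 100, 99, 101, 101, 95, 133, 134]
169 [98, 88, 99, 98, 99, 84, 90, 98, 126, 133]
170 [95, 94, 93, 95, 102, 44, 67, 99, 112, 136]
171 [84, 82, 80, 86, 101, 76, 88, 97, 132, 133]
```

```bash
for i in 1 2 3 4; do python3 inch.py '0 0 .0012 0 0 0;0 0 .0012 0 0 0;0 0 .0012 0 0 0' | sed -n '2p;4p'; done
```

```text
position: [0.5431, 0.2998, -0.012]
force: [0.2, 0.2, -0.0]
position: [0.5431, 0.2998, -0.0133]
force: [-0.1, -0.5, 0.3]
position: [0.5433, 0.3, -0.0141]
force: [-0.3, -0.6, 2.1]
position: [0.5434, 0.3, -0.0142]
force: [-4.1, -2.2, 13.9]
```

Contact at last. The tips touch the toe (z 0.014) at reported z -0.0135, so I'll use a tip offset of 27 mm from here on. One firmer press, then off.

```bash
python3 inch.py '0 0 .0006 0 0 0;0 0 .0006 0 0 0;0 0 .0006 0 0 0;0 0 .0006 0 0 0;0 0 .0006 0 0 0' | sed -n '2p;4p';python3 - <<'E'
from h import *
p,d,c=cam("top");W=cloud(d,c);plane(W,[(187,234),(207,234),(207,251),(187,251)])
E
python3 inch.py '0 0 -.02 0 0 0;0 0 -.06 0 0 0;0 0 -.1 0 0 0;0 0 -.14 0 0 0;0 0 -.17 0 0 0;0 0 -.2 0 0 0;0 0 -.2 0 0 0'| sed -n '1,4p'
python3 - <<'E'
from h import *
to([.446,.299,.18],0)
p,d,c=cam("top");W=cloud(d,c)
# plate top: points with z>.11 near plate
for n in("top","side"):
    p,d,c=cam(n);W=cloud(d,c);m=(W[...,2]>.118)&(W[...,2]<.145)&(abs(W[...,0]-.45)<.03)&(abs(W[...,1]-.3)<.045);s=W[m];print(n,len(s),np.percentile(s,[5,50,95],axis=0).round(4) if len(s) else 0)
E
```

```text
position: [0.5434, 0.3, -0.0143]
force: [-5.8, -3.1, 19.1]
plane 323 [0.4773 0.211  0.4862] [ 0.881 -0.448  0.153] tilt 1.417 yaw -0.470 rms 0.0030
t: 20.72
position: [0.5448, 0.3004, 0.1906]
tcp_rot: [1.0, 0.002, 0.009, -0.006]
force: [0.2, 1.3, -0.6]
d [-0.099   0.0012  0.0088] r [-0.011 -0.018  0.003] rows 2.4
top 0 0
side 83 [[0.4399 0.2659 0.12  ]
 [0.4451 0.2921 0.1265]
 [0.451  0.3256 0.1298]]
```

```bash
python3 inch.py '-.04 .001 .009 -.011 -.018 0;-.08 .001 .009 -.011 -.018 0;-.099 .001 .009 -.011 -.018 0;-.099 .001 .009 -.011 -.018 0;-.099 .001 .045 -.011 -.018 0;-.099 .001 .075 -.011 -.018 0;-.099 .001 .075 -.011 -.018 0' | sed -n '2,4p'; for i in 1 2 3; do python3 inch.py '0 0 .003 0 0 0;0 0 .003 0 0 0;0 0 .003 0 0 0' | sed -n '2p;4p'; done
```

```text
position: [0.4396, 0.2954, 0.1022]
tcp_rot: [1.0, 0.002, -0.009, 0.005]
force: [-1.0, -0.3, -0.5]
position: [0.444, 0.2982, 0.1059]
force: [0.6, -0.2, 0.9]
position: [0.4434, 0.298, 0.1026]
force: [0.0, 1.3, 0.5]
position: [0.4437, 0.2982, 0.1007]
force: [-2.4, -2.2, 14.7]
```

Top press confirmed at the same offset: the tip is at 0.129 and the force 14.7 N. The bracket is firm, so I'll lift off and go for the bin.

```bash
python3 inch.py '0 0 .0008 0 0 0;0 0 .0008 0 0 0;0 0 .0008 0 0 0' | sed -n '2p;4p'; python3 inch.py '0 0 -.04 0 0 0;0 0 -.08 0 0 0;0 0 -.12 0 0 0;0 0 -.15 0 0 0;0 0 -.15 0 0 0' 0.085 60
python3 - <<'E'
from h import *
to([.683,.1086,.20],-.36)
E
```

```text
position: [0.4437, 0.2982, 0.1006]
force: [-5.7, -4.1, 22.8]
t: 22.87
position: [0.4478, 0.3006, 0.2552]
tcp_rot: [1.0, 0.002, 0.001, -0.001]
force: [1.2, 0.7, -0.1]
finger_gap: 0.0608
grasp_force: 0.0
d [0.2345 0.1929 0.0551] r [-0.002 -0.001  0.363] rows 7.4
```

```bash
python3 inch.py '.235 .193 0 0 0 .363;.235 .193 0 0 0 .363;.235 .193 0 0 0 .363;.235 .193 0 0 0 .363;.235 .193 0 0 0 .363;.235 .193 0 0 0 .363;.235 .193 0 0 0 .363;.235 .193 0 0 0 .363;.235 .193 .055 0 0 .363;.235 .193 .055 0 0 .363;.235 .193 .055 0 0 .363'
python3 - <<'E'
from h import *
to([.683,.1086,.10],-.36);to([.683,.1086,.04],-.36)
o=manip.get_obs();R=Ro.from_quat(o["tcp_rot"])
q,e,c=cam("side");hsv=cv2.cvtColor(q,cv2.COLOR_BGR2HSV);m=cv2.inRange(hsv,(22,120,40),(34,255,255))
k=max(cv2.findContours(m,0,2)[0],key=cv2.contourArea);print("side bin bbox",cv2.boundingRect(k))
for s in(-1,1): print(proj(o["position"]+R.apply([0,s*.0425,-.04]),c).round(1))
E
```

```text
t: 23.78
position: [0.6757, 0.1056, 0.1867]
tcp_rot: [0.984, -0.179, -0.009, 0.005]
force: [-1.7, 0.1, -0.7]
finger_gap: 0.0849
grasp_force: 0.0
d [ 0.0071 -0.0065  0.0866] r [0.012 0.015 0.   ] rows 2.1
d [ 0.0081 -0.0072  0.1465] r [0.012 0.015 0.   ] rows 3.5
side bin bbox (297, 164, 27, 48)
[[310.2 121.8]]
[[308.4 142.3]]
```

```bash
python3 inch.py '.007 -.006 .04 .01 .015 0;.007 -.006 .08 .01 .015 0;.007 -.006 .1 .01 .015 0;.007 -.006 .1 .01 .015 0'|sed -n '2,4p'
python3 - <<'E'
from h import *
to([.683,.1086,.04],-.36)
E
```

```text
position: [0.6839, 0.1092, 0.0883]
tcp_rot: [0.984, -0.178, 0.001, 0.001]
force: [-2.5, 0.3, -0.7]
d [-0.0007  0.0009  0.0483] r [ 0.001 -0.002  0.002] rows 1.2
```

```bash
python3 inch.py '0 0 .015 0 0 0;0 0 .03 0 0 0;0 0 .03 0 0 0'|sed -n '2,4p'; python3 inch.py '0 0 .009 0 0 0;0 0 .018 0 0 0;0 0 .018 0 0 0'|sed -n '2,4p';python3 inch.py '0 0 0 0 0 0;0 0 0 0 0 0;0 0 0 0 0 0;0 0 0 0 0 0;0 0 0 0 0 0;0 0 0 0 0 0;0 0 0 0 0 0' .04 50; python3 inch.py '0 0 -.01 0 0 0;0 0 -.03 0 0 0;0 0 -.05 0 0 0;0 0 -.05 0 0 0'
```

```text
position: [0.6869, 0.1089, 0.0606]
tcp_rot: [0.984, -0.179, 0.004, -0.0]
force: [-0.7, -0.3, -0.3]
position: [0.6869, 0.1085, 0.0425]
tcp_rot: [0.984, -0.179, 0.003, -0.0]
force: [-0.6, -0.5, -0.4]
t: 25.25
position: [0.6883, 0.1087, 0.0446]
tcp_rot: [0.984, -0.179, 0.005, -0.001]
force: [1.5, 1.0, 3.8]
finger_gap: 0.0592
grasp_force: 54.7
t: 25.58
position: [0.6894, 0.1089, 0.0979]
tcp_rot: [0.984, -0.179, 0.007, -0.001]
force: [0.8, 0.2, -1.5]
finger_gap: 0.0591
grasp_force: 54.2
```

The bin is held. While the arm is away from the bracket, I'll locate the seat precisely.

```bash
python3 inch.py '0 0 -.06 0 0 0;0 0 -.12 0 0 0;0 0 -.15 0 0 0;0 0 -.15 0 0 0;0 0 -.15 0 0 0;0 0 -.15 0 0 0'
python3 - <<'E'
from h import *
p,d,c=cam("top");g=p.mean(2)
print("v prof u194-200",[(v,int(g[v,194:201].mean())) for v in range(214,264)])
print("u prof v238-248",[(u,int(g[238:249,u].mean())) for u in range(176,220)])
for z in(.014,.034,.129):print(z,ray([(197,219),(197,231),(197,254)],z,c).round(4)[:,0],ray([(185,243),(210,243)],z,c).round(4)[:,1])
q,e,s=cam("side");m=cv2.inRange(cv2.cvtColor(q,cv2.COLOR_BGR2HSV),(22,120,40),(34,255,255))
k=cv2.convexHull(max(cv2.findContours(m,0,2)[0],key=cv2.contourArea));a=cv2.approxPolyDP(k,2.5,True)[:,0];print("side hull",a.tolist())
k=max(cv2.findContours(cv2.inRange(cv2.cvtColor(p,cv2.COLOR_BGR2HSV),(22,120,40),(34,255,255)),0,2)[0],key=cv2.contourArea);print("top hull",cv2.approxPolyDP(cv2.convexHull(k),2.5,True)[:,0].tolist())
E
```

```text
t: 26.08
position: [0.6864, 0.1088, 0.2453]
tcp_rot: [0.984, -0.179, 0.005, -0.001]
force: [-0.6, 0.5, -2.1]
finger_gap: 0.0589
grasp_force: 55.3
v prof u194-200 [(214, 133), (215, 133), (216, 134), (217, 134), (218, 134), (219, 137), (220, 137), (221, 137), (222, 137), (223, 137), (224, 137), (225, 137), (226, 137), (227, 137), (228, 137), (229, 138), (230, 131), (231, 107), (232, 128), (233, 137), (234, 137), (235, 137), (236, 137), (237, 137), (238, 137), (239, 137), (240, 137), (241, 137), (242, 137), (243, 137), (244, 137), (245, 137), (246, 137), (247, 137), (248, 137), (249, 137), (250, 137), (251, 137), (252, 137), (253, 134), (254, 121), (255, 122), (256, 126), (257, 127), (258, 126), (259, 112), (260, 86), (261, 80), (262, 97), (263, 102)]
u prof v238-248 [(176, 132), (177, 133), (178, 132), (179, 131), (180, 132), (181, 134), (182, 136), (183, 121), (184, 78), (185, 84), (186, 125), (187, 138), (188, 138), (189, 137), (190, 137), (191, 137), (192, 137), (193, 137), (194, 137), (195, 137), (196, 137), (197, 137), (198, 137), (199, 137), (200, 137), (201, 137), (202, 137), (203, 137), (204, 137), (205, 137), (206, 137), (207, 138), (208, 135), (209, 109), (210, 74), (211, 85), (212, 126), (213, 136), (214, 128), (215, 118), (216, 99), (217, 119), (218, 131), (219, 132)]
0.014 [0.5529 0.5179 0.4512] [0.3332 0.2603]
0.034 [0.5516 0.5171 0.4514] [0.329  0.2571]
0.129 [0.5455 0.5134 0.4522] [0.3089 0.2419]
side hull [[327, 95], [323, 148], [299, 147], [300, 95]]
top hull [[265, 175], [245, 169], [240, 160], [266, 163]]
```

Run:
```python
from h import *
o=obs();s=manip.calibration("side");x=np.array([np.cos(.36),-np.sin(.36)]);y=np.array([np.sin(.36),np.cos(.36)])
for nm,b,z in(("before",[(298,210.5),(320.5,211.5)],0.),("held",[(299,147.5),(323.5,148.5)],.200)):
    w=ray(b,z,s)[:,:2];C=w.mean(0)+.03*y;print(nm,w.round(4).tolist(),np.linalg.norm(w[1]-w[0]).round(4),"C",C.round(4))
    if nm=="held": print("off tool x",((C-o["position"][:2])@x).round(4),"y",((C-o["position"][:2])@y).round(4))
print("by rim top rays", ((np.array([.683,.1086])-[.6869,.1087])@x).round(4))
to([.4845+.003,.298,.245],0)
```

```text
t26.2 [0.6846 0.1085 0.2418] [ 0.984 -0.179  0.003  0.   ] [-0.3 -0.5 -1.9] 0.0593
before [[0.6497, 0.0914], [0.7038, 0.0723]] 0.0574 C [0.6873 0.1099]
held [[0.6469, 0.0885], [0.7, 0.0696]] 0.0563 C [0.684  0.1071]
off tool x -0.0 y -0.0015
by rim top rays -0.0036
d [-0.2512 -0.1079 -0.0044] r [ 0.    -0.005 -0.36 ] rows 6.6
```

```bash
python3 inch.py '-.252 -.108 -.01 0 -.005 -.36;-.252 -.108 -.01 0 -.005 -.36;-.252 -.108 -.01 0 -.005 -.36;-.252 -.108 -.01 0 -.005 -.36;-.252 -.108 -.01 0 -.005 -.36;-.252 -.108 -.01 0 -.005 -.36;-.252 -.108 -.01 0 -.005 -.36;-.252 -.108 -.01 0 -.005 -.36;-.252 -.108 -.01 0 -.005 -.36;-.252 -.108 -.01 0 -.005 -.36'; python3 inch.py '0 0 .04 0 0 0;0 0 .07 0 0 0;0 0 .07 0 0 0;0 0 .07 0 0 0'|sed -n '2,4p'
python3 - <<'E'
from h import *
to([.4865,.298,.1],0)
s=manip.calibration("side");q,e,s=cam("side");m=cv2.inRange(cv2.cvtColor(q,cv2.COLOR_BGR2HSV),(22,120,40),(34,255,255))
k=cv2.convexHull(max(cv2.findContours(m,0,2)[0],key=cv2.contourArea));a=cv2.approxPolyDP(k,2.5,True)[:,0];print(a.tolist())
E
```

```text
t: 27.02
position: [0.4875, 0.2981, 0.2504]
tcp_rot: [1.0, 0.0, 0.001, 0.001]
force: [1.0, 0.5, -0.8]
finger_gap: 0.0594
grasp_force: 55.2
position: [0.4877, 0.2969, 0.1802]
tcp_rot: [1.0, -0.001, -0.0, 0.001]
force: [-0.8, 0.4, -0.6]
d [-0.0012 -0.0013  0.0802] r [ 0.002  0.001 -0.001] rows 1.9
[[222, 90], [227, 102], [228, 136], [206, 139], [198, 93]]
```

Run:
```python
from h import *
s=manip.calibration("side")
w=ray([(206,139.3),(228.5,136.3)],.136,s);print(w.round(4).tolist(),(w.mean(0)+[0,.03,0]).round(4))
# seat in side frame: plate front face foot / front lip inner top corners
print("side: toe corners mid",ray([(247,174.6),(239.6,155.6)],.014,s).round(4).tolist())
```

```text
[[0.456, 0.2709, 0.136], [0.514, 0.2685, 0.136]] [0.485  0.2997 0.136 ]
side: toe corners mid [[0.5537, 0.2522, 0.014], [0.5528, 0.3417, 0.014]]
```

```bash
python3 inch.py '-.002 .001 .03 0 0 0;-.002 .001 .065 0 0 0;-.002 .001 .09 0 0 0;-.002 .001 .095 0 0 0;-.002 .001 .095 0 0 0'|sed -n '2,4p'; for i in 1 2 3 ; do python3 inch.py '0 0 .003 0 0 0;0 0 .006 0 0 0;0 0 .006 0 0 0'|sed -n '2p;4p'; done
```

```text
position: [0.487, 0.2974, 0.0871]
tcp_rot: [1.0, -0.0, 0.001, 0.0]
force: [0.1, -1.0, -2.0]
position: [0.4878, 0.2982, 0.0825]
force: [-0.6, -0.3, -2.0]
position: [0.4865, 0.2976, 0.0749]
force: [-0.1, 1.3, -2.3]
position: [0.4863, 0.2974, 0.0684]
force: [0.1, 0.0, -2.0]
```

The bin is between the lips with no contact. I'll go on down to the seat.

```bash
python3 inch.py '0 0 .003 0 0 0;0 0 .006 0 0 0;0 0 .006 0 0 0'|sed -n '2p;4p'; for i in 1 2 3; do python3 inch.py '0 0 .002 0 0 0;0 0 .002 0 0 0;0 0 .002 0 0 0'|sed -n '2p;4p'; done
```

```text
position: [0.4863, 0.2973, 0.0623]
force: [-0.2, 0.2, -1.7]
position: [0.4867, 0.2976, 0.0609]
force: [-0.3, 0.5, -1.1]
position: [0.4867, 0.2975, 0.059]
force: [-0.5, -0.9, -0.9]
position: [0.487, 0.2978, 0.0585]
force: [-4.7, -1.1, 12.5]
```

The bin is seated, touching at 0.0585 as predicted. I'll release it, retreat and look at the mat again.

```bash
python3 inch.py '0 0 0 0 0 0;0 0 0 0 0 0;0 0 0 0 0 0;0 0 0 0 0 0;0 0 0 0 0 0' 0.085 50|sed -n '2,5p'; python3 inch.py '0 0 -.03 0 0 0;0 0 -.06 0 0 0;0 0 -.1 0 0 0;0 0 -.14 0 0 0;-.03 0 -.17 0 0 0;-.07 0 -.17 0 0 0;-.11 -.02 -.17 0 0 0;-.11 -.06 -.17 0 0 0;-.11 -.08 -.17 0 0 0;-.11 -.08 -.17 0 0 0'|sed -n '1,3p'
cat >> h.py <<'E'
def items():
    D={}
    for n in("top","side"):
        p,d,c=cam(n);hsv=cv2.cvtColor(p,cv2.COLOR_BGR2HSV);D[n]=[]
        q=proj([[x,y,0] for x,y in((.375,.177),(.375,-.187),(.562,-.187),(.562,.177))],c)  # mat area, measured
        roi=np.zeros(hsv.shape[:2],np.uint8);cv2.fillPoly(roi,[q.astype(np.int32)],255);roi=cv2.erode(roi,np.ones((3,3)))
        m=((roi>0)&(cv2.inRange(hsv,(100,80,20),(130,255,255))==0)).astype(np.uint8);m=cv2.morphologyEx(m,cv2.MORPH_OPEN,np.ones((2,2)))
        for k in cv2.findContours(m,0,2)[0]:
            if cv2.contourArea(k)<15: continue
            w=ray(k[:,0],.008,c)[:,:2]*1000;r=cv2.minAreaRect(w.astype(np.float32));b=cv2.boxPoints(r);e=max((b[1]-b[0],b[2]-b[1]),key=np.linalg.norm)
            D[n].append((np.array(r[0]),sorted(r[1]),np.arctan2(e[1],e[0])%np.pi))
    for n,a,f in [("top",t,None) for t in D["top"]]:
        s=min(D["side"],key=lambda b:np.linalg.norm(b[0]-a[0]-[5,-6]),default=None)
        ok=s is not None and np.linalg.norm(s[0]-a[0])<20
        print("item",((a[0]+s[0])/2 if ok else a[0]).round(1),"size",np.round(a[1]),"yaw %.2f"%a[2],"side",(np.round(s[0]),np.round(s[1]),round(s[2],2)) if ok else None)
E
python3 - <<'E'
from h import *
obs();items()
q,e,s=cam("side");m=cv2.inRange(cv2.cvtColor(q,cv2.COLOR_BGR2HSV),(22,120,40),(34,255,255))
k=max(cv2.findContours(m,0,2)[0],key=cv2.contourArea);a=cv2.approxPolyDP(cv2.convexHull(k),2.5,True)[:,0];print("bin side",a.tolist(),[ray(u,.119,s)[0,:2].round(3).tolist() for u in a])
p,e,s=cam("top");m=cv2.inRange(cv2.cvtColor(p,cv2.COLOR_BGR2HSV),(22,120,40),(34,255,255))
k=max(cv2.findContours(m,0,2)[0],key=cv2.contourArea);a=cv2.approxPolyDP(cv2.convexHull(k),2.5,True)[:,0];print("bin top",a.tolist(),[ray(u,.119,s)[0,:2].round(3).tolist() for u in a])
E
```

```text
position: [0.4867, 0.2976, 0.0568]
tcp_rot: [1.0, 0.0, 0.002, -0.0]
force: [-0.5, 0.2, 0.2]
finger_gap: 0.0849
t: 30.82
position: [0.3757, 0.3811, 0.2272]
tcp_rot: [1.0, 0.002, 0.003, -0.001]
t30.8 [0.3757 0.3811 0.2272] [ 1.     0.002  0.003 -0.001] [-0.3  0.4 -0.8] 0.0851
item [419.6 -24.8] size [25. 73.] yaw 1.45 side (array([423., -28.]), array([21., 76.]), np.float32(1.44))
item [428.3  41.7] size [18. 46.] yaw 1.33 side (array([431.,  39.]), array([14., 48.]), np.float32(1.38))
item [ 428.8 -133.9] size [24. 75.] yaw 1.77 side (array([ 432., -137.]), array([22., 74.]), np.float32(1.76))
item [507.5  34.5] size [17. 44.] yaw 1.57 side (array([511.,  31.]), array([16., 50.]), np.float32(1.52))
item [510.9 127.6] size [19. 45.] yaw 1.71 side (array([514., 124.]), array([18., 48.]), np.float32(1.66))
item [ 511.3 -135.3] size [17. 47.] yaw 1.89 side (array([ 514., -137.]), array([19., 47.]), np.float32(1.89))
bin side [[225, 130], [231, 168], [209, 172], [203, 133]] [[0.515, 0.324], [0.497, 0.159], [0.442, 0.158], [0.456, 0.326]]
bin top [[205, 235], [205, 252], [179, 253], [179, 232], [201, 232]] [[0.503, 0.257], [0.458, 0.257], [0.455, 0.327], [0.511, 0.328], [0.511, 0.268]]
```

One cassette was nudged to (0.420, -0.025), and everything else is as before. The bin's rim centre is about (0.4845, 0.297). First I'll fetch lancet A at (0.511, 0.127).

Run:
```python
from h import *
to([.5115,.1245,.2],1.69)
```

```text
d [0.1355 0.2522 0.0268] r [ 0.003 -0.002 -1.69 ] rows 13.5
```

```bash
python3 inch.py '.135 .252 .01 0 0 -1.69;.135 .252 .01 0 0 -1.69;.135 .252 .01 0 0 -1.69;.135 .252 .01 0 0 -1.69;.135 .252 .01 0 0 -1.69;.135 .252 .01 0 0 -1.69;.135 .252 .01 0 0 -1.69;.135 .252 .01 0 0 -1.69;.135 .252 .027 0 0 -1.69;.135 .252 .027 0 0 -1.69;.135 .252 .027 0 0 -1.69;.135 .252 .027 0 0 -1.69' .036 30 | tail -3
python3 - <<'E'
from h import *
obs();to([.5115,.1245,.03],1.69)
E
```

```text
force: [0.4, -0.1, -1.2]
finger_gap: 0.0359
grasp_force: 0.0
t32.0 [0.5108 0.1239 0.1995] [0.761 0.648 0.001 0.001] [ 0.4 -0.1 -1.2] 0.0359
d [0.0007 0.0002 0.1695] r [ 0.002  0.    -0.279] rows 4.1
```

```bash
python3 inch.py '0 0 .04 0 0 -.28;0 0 .08 0 0 -.28;0 0 .12 0 0 -.28;0 0 .15 0 0 -.28;0 0 .17 0 0 -.28;0 0 .17 0 0 -.28' | sed -n '2,4p'
python3 - <<'E'
from h import *
to([.5115,.1245,-.022],1.69)
E
```

```text
position: [0.5084, 0.1238, 0.0262]
tcp_rot: [0.665, 0.746, -0.002, -0.001]
force: [-0.7, -0.4, -0.5]
d [0.0004 0.0034 0.0482] r [-0.004  0.001 -0.005] rows 1.2
```

```bash
python3 inch.py '0 .001 .02 0 0 0;0 .001 .036 0 0 0;0 .001 .044 0 0 0;0 .001 .044 0 0 0' | sed -n '2,4p'
python3 - <<'E'
from h import *
to([.5115,.1245,-.023],1.69)
q,e,c=cam("side");o=manip.get_obs();R=Ro.from_quat(o["tcp_rot"])
for s in(-1,1):print(proj(o["position"]+R.apply([0,s*.018,-.0275]),c).round(1))
print("lancet",proj([.511,.1275,.005],c).round(1))
E
```

```text
position: [0.5125, 0.1251, -0.0143]
tcp_rot: [0.665, 0.747, 0.001, 0.001]
force: [-0.0, 1.2, -1.1]
d [-0.0004 -0.0011  0.0087] r [ 0.002  0.    -0.004] rows 0.2
[[235.8 209.4]]
[[249.2 205.7]]
lancet [[241.8 209.8]]
```

```bash
python3 inch.py '0 0 .004 0 0 0;0 0 .008 0 0 0;0 0 .008 0 0 0' | sed -n '2p;4p'; python3 inch.py '0 0 0 0 0 0;0 0 0 0 0 0;0 0 0 0 0 0;0 0 0 0 0 0;0 0 0 0 0 0' 0.0 30; python3 inch.py '0 0 -.02 0 0 0;0 0 -.06 0 0 0;0 0 -.1 0 0 0;0 0 -.14 0 0 0;0 0 -.18 0 0 0;0 0 -.2 0 0 0;0 0 -.2 0 0 0'
python3 - <<'E'
from h import *
to([.4845,.297,.17],1.57);to([.4845,.297,.0975],1.57)
E
```

```text
position: [0.5133, 0.1257, -0.0217]
force: [0.9, 0.2, -0.4]
t: 33.57
position: [0.5133, 0.1258, -0.0215]
tcp_rot: [0.665, 0.747, 0.002, 0.001]
force: [-1.8, -0.1, 7.1]
finger_gap: 0.0144
grasp_force: 29.6
t: 34.15
position: [0.5156, 0.1265, 0.1834]
tcp_rot: [0.665, 0.747, 0.005, 0.004]
force: [0.5, 0.6, 0.1]
finger_gap: 0.0148
grasp_force: 29.3
d [ 0.173  -0.0113  0.0134] r [ 0.013 -0.002  0.117] rows 4.2
d [ 0.1729 -0.0123  0.0859] r [ 0.013 -0.002  0.117] rows 4.6
```

```bash
python3 inch.py '.17 -.012 .0 .01 0 .117;.17 -.012 .0 .01 0 .117;.17 -.012 .0 .01 0 .117;.17 -.012 .0 .01 0 .117;.17 -.012 .0 .01 0 .117;.17 -.012 .0 .01 0 .117;.17 -.012 .04 .01 0 .117;.17 -.012 .05 .01 0 .117;.17 -.012 .05 .01 0 .117' | sed -n '2,3p'
python3 - <<'E'
from h import *
to([.4845,.295,.0985],1.57)
E
```

```text
position: [0.4782, 0.2904, 0.1245]
tcp_rot: [0.708, 0.706, -0.006, -0.003]
d [0.0047 0.0066 0.0259] r [-0.013  0.005 -0.001] rows 0.6
```

```bash
python3 inch.py '0 .002 .012 -.005 0 0;0 .002 .022 -.005 0 0;0 .002 .022 -.005 0 0;0 .002 .022 -.005 0 0' | sed -n '2,3p'
python3 - <<'E'
from h import *
to([.4845,.295,.0985],1.57)
E
```

```text
position: [0.4827, 0.2924, 0.106]
tcp_rot: [0.708, 0.706, -0.001, -0.001]
d [0.0026 0.0018 0.0075] r [-0.002  0.001 -0.001] rows 0.2
```

Release the lancet over the bin, then rise.

```bash
python3 inch.py '.002 .001 .006 0 0 0;.002 .001 .006 0 0 0' | sed -n '2p'; python3 inch.py '0 0 0 0 0 0;0 0 0 0 0 0;0 0 0 0 0 0;0 0 0 0 0 0' 0.028 30 | tail -3;  python3 inch.py '0 0 -.03 0 0 0;0 0 -.06 0 0 0;0 0 -.09 0 0 0;0 0 -.09 0 0 0' 0.036
python3 - <<'E'
from h import *
# lancet B (.5075,.0345) yaw 1.55 grip 3mm to -y
to([.5075,.0315,.19],1.55)
p,d,c=cam("top");W=cloud(d,c)
E
```

```text
position: [0.4841, 0.2953, 0.1]
force: [-0.1, 0.3, 1.0]
finger_gap: 0.028
grasp_force: 0.0
t: 36.07
position: [0.4871, 0.2971, 0.196]
tcp_rot: [0.707, 0.707, 0.004, 0.001]
force: [1.5, 0.1, 1.3]
finger_gap: 0.0357
grasp_force: 0.0
d [-0.2656  0.0206  0.0049] r [ 0.007 -0.005  0.02 ] rows 6.4
```

```bash
python3 inch.py '-.266 .02 0 .007 -.005 .02;-.266 .02 0 .007 -.005 .02;-.266 .02 0 .007 -.005 .02;-.266 .02 0 .007 -.005 .02;-.266 .02 0 .007 -.005 .02;-.266 .02 .0 .007 -.005 .02;-.266 .02 .02 .007 -.005 .02;-.266 .02 .06 .007 -.005 .02;-.266 .02 .1 .007 -.005 .02;-.266 .02 .14 .007 -.005 .02;-.266 .02 .16 .007 -.005 .02;-.266 .02 .16 .007 -.005 .02' | sed -n '2,3p'
python3 - <<'E'
from h import *
p,d,c=cam("top");W=cloud(d,c)
m=(abs(W[...,0]-.4845)<.022)&(abs(W[...,1]-.297)<.022);v,u=np.where(m);s=W[m]
print("in-bin z",np.percentile(s[:,2],[5,25,50,75,95]).round(3))
items()
to([.5075,.0315,-.019],1.55)
E
```

```text
position: [0.4989, 0.0288, 0.0252]
tcp_rot: [0.715, 0.7, -0.008, -0.004]
in-bin z [0.014 0.017 0.021 0.026 0.031]
item [ 428.8 -133.9] size [24. 75.] yaw 1.77 side (array([ 432., -137.]), array([22., 74.]), np.float32(1.76))
item [ 511.3 -135.4] size [18. 47.] yaw 1.95 side (array([ 514., -137.]), array([19., 47.]), np.float32(1.89))
item [467.1  20. ] size [180. 190.] yaw 1.58 side None
d [0.0027 0.0041 0.0494] r [-0.008  0.005 -0.   ] rows 1.2
```

The first lancet is in the bin. Now lancet B.

```bash
python3 inch.py '0 .003 .02 0 0 0;0 .003 .03 0 0 0;0 .003 .034 0 0 0;0 .003 .034 0 0 0;0 .003 .034 0 0 0' | sed -n '2,4p'
python3 - <<'E'
from h import *
to([.5075,.0315,-.0185],1.55)
E
```

```text
position: [0.5064, 0.029, -0.0033]
tcp_rot: [0.714, 0.7, -0.005, -0.001]
force: [0.5, 0.2, -0.4]
d [0.0027 0.0012 0.0152] r [-0.008  0.005 -0.   ] rows 0.4
```

```bash
python3 inch.py '.002 -.001 .008 0 0 0;.002 -.001 .013 0 0 0;.002 -.001 .0145 0 0 0;.002 -.001 .0145 0 0 0' | sed -n '2p;4p'; python3 inch.py '0 0 0 0 0 0;0 0 0 0 0 0;0 0 0 0 0 0;0 0 0 0 0 0;0 0 0 0 0 0' 0.0 30|tail -5; python3 inch.py '0 0 -.02 0 0 0;0 0 -.06 0 0 0;0 0 -.1 0 0 0;0 0 -.14 0 0 0;0 0 -.18 0 0 0;0 0 -.2 0 0 0;0 0 -.2 0 0 0'|tail -5
python3 - <<'E'
from h import *
to([.4845,.295,.18],1.57);to([.4845,.295,.099],1.57)
E
```

```text
position: [0.5046, 0.0309, -0.019]
force: [-1.0, 1.6, -0.2]
position: [0.5056, 0.0308, -0.018]
tcp_rot: [0.715, 0.7, -0.004, -0.001]
force: [-0.6, 0.3, 0.7]
finger_gap: 0.0003
grasp_force: 0.0
position: [0.5095, 0.032, 0.1864]
tcp_rot: [0.714, 0.7, -0.002, 0.002]
force: [-0.3, -0.1, 0.8]
finger_gap: 0.0
grasp_force: 0.0
d [ 0.2624 -0.0305  0.0051] r [ 0.     0.005 -0.02 ] rows 6.3
d [ 0.2628 -0.0305  0.0861] r [ 0.     0.005 -0.02 ] rows 6.7
```

Missed: it was too shallow and the fingers shut above it. I'll move aside and look again.

```bash
python3 inch.py '.27 -.11 0 0 .005 0;.27 -.11 0 0 .005 0;.27 -.11 0 0 .005 0;.27 -.11 0 0 .005 0;.27 -.11 0 0 .005 0;.27 -.11 0 0 .005 0;.27 -.11 0 0 .005 0;.27 -.11 0 0 .005 0' .036 | sed -n '2p'
python3 - <<'E'
from h import *
items();to([.5075,.0315,.18],1.55)
E
```

```text
position: [0.3995, 0.3093, 0.1801]
item [419.6 -24.8] size [25. 73.] yaw 1.45 side (array([423., -28.]), array([21., 76.]), np.float32(1.44))
item [428.3  41.7] size [18. 46.] yaw 1.33 side (array([431.,  39.]), array([14., 48.]), np.float32(1.38))
item [ 428.9 -134. ] size [24. 75.] yaw 1.76 side (array([ 432., -137.]), array([22., 74.]), np.float32(1.76))
item [495.7  34.5] size [17. 44.] yaw 1.57 side (array([499.,  31.]), array([17., 48.]), np.float32(1.35))
item [ 511.3 -135.4] size [18. 47.] yaw 1.95 side (array([ 514., -137.]), array([19., 47.]), np.float32(1.89))
d [-0.2715  0.1113 -0.0008] r [-0.01   0.002  0.004] rows 7.0
```

```bash
python3 inch.py '-.275 .098 0 -.01 0 .05;-.275 .098 0 -.01 0 .05;-.275 .098 0 -.01 0 .05;-.275 .098 0 -.01 0 .05;-.275 .098 0 -.01 0 .05;-.275 .098 0 -.01 0 .05;-.275 .098 0 -.01 0 .05;-.275 .098 .03 -.01 0 .05;-.275 .098 .07 -.01 0 .05;-.275 .098 .11 -.01 0 .05;-.275 .098 .14 -.01 0 .05;-.275 .098 .14 -.01 0 .05' | sed -n '2,3p'; python3 inch.py '0 0 .015 0 0 0;0 0 .03 0 0 0;0 0 .03 0 0 0;0 0 .03 0 0 0' | sed -n '2,3p'
python3 - <<'E'
from h import *
to([.4957,.0315,-.023],1.50)
E
```

```text
position: [0.4879, 0.0251, 0.0348]
tcp_rot: [0.733, 0.681, -0.004, -0.003]
position: [0.4933, 0.0263, 0.0109]
tcp_rot: [0.732, 0.681, 0.0, 0.001]
d [0.0053 0.002  0.0339] r [ 0.001  0.001 -0.001] rows 0.8
```

```bash
python3 inch.py '.005 .001 .015 0 0 0;.005 .001 .028 0 0 0;.005 .001 .032 0 0 0;.005 .001 .0335 0 0 0;.005 .001 .0335 0 0 0' | sed -n '2p;4p'; python3 inch.py '0 0 0 0 0 0;0 0 0 0 0 0;0 0 0 0 0 0;0 0 0 0 0 0;0 0 0 0 0 0' 0.0 30|tail -5
```

```text
position: [0.4953, 0.0318, -0.0224]
force: [0.3, 0.3, 0.9]
position: [0.4955, 0.0319, -0.0222]
tcp_rot: [0.732, 0.682, 0.001, 0.001]
force: [-1.5, -0.4, 5.5]
finger_gap: 0.0146
grasp_force: 30.2
```

```bash
python3 inch.py '0 0 -.02 0 0 0;0 0 -.06 0 0 0;0 0 -.1 0 0 0;0 0 -.14 0 0 0;0 0 -.18 0 0 0;0.03 0 -.2 0 0 0;.07 0 -.2 0 0 0;.11 -.01 -.2 0 0 0;.15 -.015 -.2 0 0 0;.19 -.02 -.2 0 0 0;.23 -.025 -.2 0 0 -.03;.2615 -.03 -.2 0 0 -.07'|tail -3; python3 inch.py '.004 0 .01 0 0 0;.004 0 .03 0 0 0;.004 0 .05 0 0 0;.004 0 .05 0 0 0;.004 0 .05 0 0 0' |sed -n 2,3p;  python3 - <<'E'
from h import *
to([.4845,.295,.0985],1.57)
E
```

```text
force: [0.9, -0.4, 0.4]
finger_gap: 0.0146
grasp_force: 29.6
position: [0.4825, 0.2981, 0.126]
tcp_rot: [0.708, 0.707, -0.001, 0.001]
d [-0.0031  0.0021  0.0275] r [-0.     0.002 -0.001] rows 0.7
```

```bash
python3 inch.py '-.003 .001 .015 0 0 0;-.003 .001 .027 0 0 0;-.003 .001 .027 0 0 0' | sed -n '2p'; python3 inch.py '0 0 0 0 0 0;0 0 0 0 0 0;0 0 0 0 0 0;0 0 0 0 0 0' 0.028 30 | tail -3;  python3 inch.py '0 0 -.03 0 0 0;0 0 -.06 0 0 0;0 0 -.09 0 0 0;0 0 -.09 0 0 0;-.04 -.01 -.09 0 0 0;-.08 -.02 -.09 0 0 0;-.12 -.03 -.09 0 0 .05;-.16 -.04 -.09 0 0 .1;-.2 -.05 -.09 0 0 .15;-.24 -.057 -.09 0 0 .215;-.257 -.057 -.09 0 0 .215;-.257 -.057 -.06 0 0 .215' 0.036|sed -n 2,3p; python3 inch.py '0 0 .04 0 0 0;0 0 .08 0 0 0;0 0 .11 0 0 0;0 0 .12 0 0 0;0 0 .12 0 0 0' | sed -n 2,3p
python3 - <<'E'
from h import *
to([.4280,.0387,-.023],1.355)
p,d,c=cam("top");W=cloud(d,c)
m=(abs(W[...,0]-.4845)<.022)&(abs(W[...,1]-.297)<.022);s=W[m]
print("in-bin z",np.percentile(s[:,2],[5,25,50,75,95]).round(3))
E
```

```text
position: [0.4836, 0.295, 0.0985]
force: [0.4, 0.0, -0.3]
finger_gap: 0.028
grasp_force: 0.0
position: [0.4305, 0.0364, 0.1636]
tcp_rot: [0.78, 0.625, 0.004, 0.004]
position: [0.4255, 0.0389, 0.0378]
tcp_rot: [0.779, 0.627, -0.002, -0.001]
d [0.0004 0.0027 0.0608] r [-0.003  0.002 -0.   ] rows 1.5
in-bin z [0.014 0.019 0.027 0.031 0.036]
```

```bash
python3 inch.py '0 .001 .03 0 0 0;0 .001 .045 0 0 0;0 .001 .045 0 0 0;0 .001 .045 0 0 0' | sed -n '2p'
python3 - <<'E'
from h import *
to([.4280,.0387,-.023],1.355)
E
```

```text
position: [0.4292, 0.0389, -0.0041]
d [-0.0005 -0.0012  0.0189] r [ 0.003 -0.     0.   ] rows 0.5
```

```bash
python3 inch.py '0 -.001 .01 0 0 0;0 -.001 .017 0 0 0;0 -.001 .0185 0 0 0;0 -.001 .0185 0 0 0' | sed -n '2p;4p'; python3 inch.py '0 0 0 0 0 0;0 0 0 0 0 0;0 0 0 0 0 0;0 0 0 0 0 0;0 0 0 0 0 0' 0.0 30|tail -5; python3 inch.py '0 0 -.02 0 0 0;0 0 -.06 0 0 0;0 0 -.1 0 0 0;0 0 -.14 0 0 0;0 0 -.18 0 0 0;0.03 0 -.2 0 0 0;.07 0 -.2 0 0 -.05;.11 0 -.2 0 0 -.1;.15 0 -.2 0 0 -.15;.19 0 -.2 0 0 -.215;.23 0 -.2 0 0 -.215;.26 0 -.2 0 0 -.215'|tail -2; python3 inch.py '0 0 .01 0 0 0;0 0 .03 0 0 0;0 0 .05 0 0 0;0 0 .05 0 0 0;0 0 .05 0 0 0' |sed -n 2,3p;  python3 - <<'E'
from h import *
to([.4845,.295,.0985],1.57)
E
```

```text
position: [0.4272, 0.039, -0.0239]
force: [-0.5, -0.7, 0.0]
position: [0.4275, 0.039, -0.0236]
tcp_rot: [0.779, 0.627, 0.001, 0.001]
force: [-0.6, -0.4, 5.5]
finger_gap: 0.0144
grasp_force: 31.4
finger_gap: 0.0149
grasp_force: 30.7
position: [0.4817, 0.292, 0.125]
tcp_rot: [0.708, 0.707, -0.001, 0.0]
d [0.003  0.0029 0.0265] r [-0.001  0.002 -0.   ] rows 0.6
```

```bash
python3 inch.py '.003 .002 .015 0 0 0;.003 .002 .026 0 0 0;.003 .002 .026 0 0 0' | sed -n '2p'; python3 inch.py '0 0 0 0 0 0;0 0 0 0 0 0;0 0 0 0 0 0;0 0 0 0 0 0' 0.028 30 | tail -2;  python3 inch.py '0 0 -.03 0 0 0;0 0 -.06 0 0 0;0 0 -.09 0 0 0;0 0 -.09 0 0 0;-.04 0 -.09 0 0 0;-.08 0 -.09 0 0 0;-.12 .01 -.09 0 0 -.05;-.16 .01 -.09 0 0 -.1;-.2 .015 -.09 0 0 -.15;-.24 .02 -.09 0 0 -.2;-.28 .02 -.09 0 0 -.25;-.32 .025 -.09 0 0 -.33' 0.036|sed -n 2,3p
python3 - <<'E'
from h import *
to([.5123,-.138,.1],1.90)
E
```

```text
position: [0.484, 0.2952, 0.099]
finger_gap: 0.0279
grasp_force: 0.0
position: [0.5086, -0.0258, 0.1905]
tcp_rot: [0.581, 0.814, 0.0, 0.001]
d [-0.1072 -0.0331  0.0906] r [0.001 0.001 0.002] rows 3.5
```

```bash
python3 inch.py '-.04 -.012 0 0 0 0;-.08 -.024 .02 0 0 0;-.107 -.033 .06 0 0 0;-.107 -.033 .1 0 0 0;-.107 -.033 .14 0 0 0;-.107 -.033 .16 0 0 0;-.107 -.033 .18 0 0 0;-.107 -.033 .18 0 0 0'|sed -n 2,3p;  python3 inch.py '0 0 .007 0 0 0;0 0 .007 0 0 0;0 0 .007 0 0 0'|sed -n 2p
python3 - <<'E'
from h import *
to([.5123,-.138,-.023],1.90)
p,d,c=cam("top");W=cloud(d,c)
m=(abs(W[...,0]-.4845)<.022)&(abs(W[...,1]-.297)<.022);s=W[m]
print("in-bin z",np.percentile(s[:,2],[5,25,50,75,95]).round(3))
E
```

```text
position: [0.51, -0.1354, 0.0067]
tcp_rot: [0.582, 0.813, -0.001, -0.002]
position: [0.514, -0.1361, 0.0046]
d [-0.0012 -0.0023  0.0276] r [0.003 0.002 0.   ] rows 0.7
in-bin z [0.015 0.026 0.031 0.036 0.065]
```

```bash
python3 inch.py '-.001 -.002 .012 0 0 0;-.001 -.002 .022 0 0 0;-.001 -.002 .027 0 0 0;-.001 -.002 .027 0 0 0;-.001 -.002 .027 0 0 0' | sed -n '2p;4p'; python3 inch.py '0 0 0 0 0 0;0 0 0 0 0 0;0 0 0 0 0 0;0 0 0 0 0 0;0 0 0 0 0 0' 0.0 30|tail -5; python3 inch.py '0 0 -.02 0 0 0;0 0 -.06 0 0 0;0 0 -.1 0 0 0;0 0 -.14 0 0 0;0 0 -.18 0 0 0;0 0 -.21 0 0 0;0 0 -.21 0 0 0'|tail -2;   python3 - <<'E'
from h import *
to([.4845,.295,.18],1.57)
E
```

```text
position: [0.511, -0.1375, -0.0242]
force: [0.4, -0.3, -0.2]
position: [0.5117, -0.1377, -0.0233]
tcp_rot: [0.582, 0.813, 0.0, 0.001]
force: [-0.2, 0.8, 0.8]
finger_gap: 0.0146
grasp_force: 31.1
finger_gap: 0.0148
grasp_force: 30.9
d [0.4202 0.1111 0.011 ] r [0.012 0.006 0.33 ] rows 10.4
```

```bash
python3 inch.py '.42 .111 .01 .01 .005 .33;.42 .111 .01 .01 .005 .33;.42 .111 .01 .01 .005 .33;.42 .111 .01 .01 .005 .33;.42 .111 .01 .01 .005 .33;.42 .111 .01 .01 .005 .33;.42 .111 .01 .01 .005 .33;.42 .111 .01 .01 .005 .33;.42 .111 .01 .01 .005 .33;.42 .111 .01 .01 .005 .33;.42 .111 .01 .01 .005 .33;.42 .111 .03 .01 .005 .33'|tail -2; python3 inch.py '0 0 .03 0 0 0;0 0 .03 0 0 0;0 0 .03 0 0 0' |sed -n 2,3p;  python3 - <<'E'
from h import *
to([.4845,.295,.0985],1.57)
E
```

```text
finger_gap: 0.0148
grasp_force: 31.0
position: [0.4787, 0.2951, 0.1245]
tcp_rot: [0.707, 0.707, -0.004, -0.005]
d [-0.0001  0.0061  0.026 ] r [-0.013 -0.     0.   ] rows 0.6
```

```bash
python3 inch.py '0 .003 .015 -.01 0 0;0 .003 .026 -.01 0 0;0 .003 .026 -.01 0 0;0 .003 .026 -.01 0 0' | sed -n '2,3p'; python3 inch.py '0 0 0 0 0 0;0 0 0 0 0 0;0 0 0 0 0 0;0 0 0 0 0 0' 0.028 30 | tail -2;  python3 inch.py '0 0 -.03 0 0 0;0 0 -.06 0 0 0;0 0 -.09 0 0 0;0 0 -.09 0 0 0;-.04 0 -.09 0 0 0;-.08 -.01 -.09 0 0 0;-.12 -.02 -.09 0 0 .05;-.16 -.03 -.09 0 0 .1;-.2 -.04 -.09 0 0 .125;-.24 -.05 -.09 0 0 .125;-.28 -.06 -.09 0 0 .125;-.32 -.065 -.09 0 0 .125' 0.042|sed -n 2,3p; python3 inch.py '0 0 .03 0 0 0;0 0 .07 0 0 0;0 0 .11 0 0 0;0 0 .14 0 0 0;0 0 .16 0 0 0;0 0 .175 0 0 0;0 0 .175 0 0 0;0 0 .175 0 0 0'|sed -n 2,3p
python3 - <<'E'
from h import *
to([.4196,-.0248,-.0245],1.445)
p,d,c=cam("top");W=cloud(d,c)
m=(abs(W[...,0]-.4845)<.022)&(abs(W[...,1]-.297)<.022);s=W[m]
print("in-bin z",np.percentile(s[:,2],[5,25,50,75,95]).round(3))
E
```

```text
position: [0.483, 0.2956, 0.1004]
tcp_rot: [0.708, 0.707, 0.001, -0.001]
finger_gap: 0.0277
grasp_force: 0.0
position: [0.416, -0.0256, 0.1891]
tcp_rot: [0.75, 0.661, 0.001, -0.001]
position: [0.4172, -0.0237, 0.0137]
tcp_rot: [0.75, 0.661, 0.001, -0.001]
d [-0.0009  0.0025  0.0382] r [-0.001 -0.003 -0.   ] rows 0.9
in-bin z [0.018 0.03  0.036 0.041 0.06 ]
```

```bash
python3 inch.py '-.001 .002 .015 0 0 0;-.001 .002 .03 0 0 0;-.001 .002 .038 0 0 0;-.001 .002 .038 0 0 0' | sed -n '2p;4p'; python3 inch.py '0 0 0 0 0 0;0 0 0 0 0 0;0 0 0 0 0 0;0 0 0 0 0 0;0 0 0 0 0 0' 0.0 30|tail -5; python3 inch.py '0 0 -.02 0 0 0;0 0 -.06 0 0 0;0 0 -.1 0 0 0;0 0 -.13 0 0 0;-.04 .01 -.13 0 0 0;-.08 .02 -.13 0 0 0;-.12 .03 -.13 0 0 0;-.16 .04 -.13 0 0 0;-.2 .05 -.13 0 0 0;-.24 .06 -.13 0 0 0;-.271 .07 -.13 0 0 0;-.271 .07 -.13 0 0 0'|tail -5
python3 - <<'E'
from h import *
to([.455,-.303,.015],1.445)
E
```

```text
position: [0.4197, -0.0248, -0.0239]
force: [-1.0, 0.6, 0.2]
position: [0.4202, -0.0249, -0.0229]
tcp_rot: [0.75, 0.661, 0.002, -0.0]
force: [-1.2, 0.5, 7.7]
finger_gap: 0.0183
grasp_force: 29.5
position: [0.4569, -0.3091, 0.1067]
tcp_rot: [0.751, 0.66, 0.002, 0.002]
force: [0.4, 0.2, 0.2]
finger_gap: 0.0181
grasp_force: 29.4
d [ 0.0058 -0.0032  0.0917] r [ 0.006  0.001 -0.004] rows 2.2
```

```bash
python3 inch.py '.004 -.001 .03 0 0 0;.004 -.001 .06 0 0 0;.004 -.001 .09 0 0 0;.004 -.001 .09 0 0 0' | sed -n '2p;4p'; python3 inch.py '0 0 0 0 0 0;0 0 0 0 0 0;0 0 0 0 0 0;0 0 0 0 0 0' 0.042 30|tail -2; python3 inch.py '0 0 -.04 0 0 0;0 0 -.08 0 0 0;0 0 -.11 0 0 0;0.04 -.01 -.11 0 0 -.05;.08 -.02 -.11 0 0 -.1;.12 -.04 -.11 0 0 -.2;.16 -.047 -.11 0 0 -.32;.1644 -.047 -.11 0 0 -.32;.1644 -.047 -.11 0 0 -.32'|tail -5;  python3 - <<'E'
from h import *
to([.4288,-.134,.01],1.765)
E
```

```text
position: [0.4511, -0.2961, 0.0113]
force: [-2.0, 1.0, -0.9]
finger_gap: 0.042
grasp_force: 0.0
position: [0.4286, -0.1279, 0.1272]
tcp_rot: [0.634, 0.773, 0.002, 0.001]
force: [0.1, -0.2, -0.7]
finger_gap: 0.042
grasp_force: 0.0
d [-0.0062 -0.0014  0.1171] r [ 0.003 -0.001  0.003] rows 2.8
```

```bash
python3 inch.py '-.004 -.001 .04 0 0 0;-.004 -.001 .08 0 0 0;-.004 -.001 .11 0 0 0;-.004 -.001 .12 0 0 0;-.004 -.001 .12 0 0 0' | sed -n '2p;4p'
python3 - <<'E'
from h import *
to([.4288,-.134,-.0245],1.765)
E
```

```text
position: [0.4275, -0.1342, 0.0043]
force: [-0.1, -0.3, -0.4]
d [-0.0001  0.0014  0.0288] r [-0.002 -0.004 -0.002] rows 0.7
```

```bash
python3 inch.py '0 .001 .015 0 0 0;0 .001 .025 0 0 0;0 .001 .029 0 0 0;0 .001 .029 0 0 0' | sed -n '2p;4p'; python3 inch.py '0 0 0 0 0 0;0 0 0 0 0 0;0 0 0 0 0 0;0 0 0 0 0 0;0 0 0 0 0 0' 0.0 30|tail -5; python3 inch.py '0 0 -.02 0 0 0;0 0 -.06 0 0 0;0 0 -.1 0 0 0;0 0 -.13 0 0 0;-.04 .01 -.13 0 0 .05;-.08 .02 -.13 0 0 .1;-.12 .035 -.13 0 0 .2;-.16 .045 -.13 0 0 .3;-.191 .055 -.13 0 0 .3;-.191 .055 -.13 0 0 .3;-.191 .055 -.13 0 0 .3'|tail -5
python3 - <<'E'
from h import *
to([.52,-.311,.015],1.465)
E
```

```text
position: [0.4297, -0.1337, -0.0229]
force: [-0.6, -0.2, -0.4]
position: [0.43, -0.1336, -0.0222]
tcp_rot: [0.635, 0.772, 0.002, 0.0]
force: [-0.7, -1.0, 6.2]
finger_gap: 0.0173
grasp_force: 29.2
position: [0.5204, -0.312, 0.1067]
tcp_rot: [0.744, 0.668, 0.001, -0.0]
force: [-0.5, 0.4, -0.0]
finger_gap: 0.0173
grasp_force: 29.3
d [ 0.0007 -0.0007  0.0917] r [ 0.002 -0.002 -0.002] rows 2.2
```

Release, retreat toward the start area and take the last look.

```bash
python3 inch.py '0 0 .03 0 0 0;0 0 .06 0 0 0;0 0 .09 0 0 0;0 0 .09 0 0 0' | sed -n '2p;4p'; python3 inch.py '0 0 0 0 0 0;0 0 0 0 0 0;0 0 0 0 0 0;0 0 0 0 0 0' 0.042 30|tail -2; python3 inch.py '0 0 -.04 0 0 0;0 0 -.08 0 0 0;0 0 -.12 0 0 0;0 0 -.16 0 0 0;0 0 -.2 0 0 0;-.04 -.03 -.2 0 0 0;-.08 -.06 -.2 0 0 0;-.12 -.1 -.2 0 0 0;-.16 -.13 -.2 0 0 0;-.2 -.16 -.2 0 0 0;-.22 -.2 -.2 0 0 0;-.22 -.2 -.2 0 0 0'|head -2;  python3 - <<'E'
from h import *
items()
p,d,c=cam("top");q,e,s=cam("side")
A=cv2.resize(p[60:300,110:490],(780,493));B=cv2.resize(q[110:400,180:440],(0,0),fx=1,fy=1)
L=cv2.resize(p[130:290,120:450],None,fx=1.3,fy=1.3);R=cv2.resize(q[105:385,175:440],None,fx=1.35,fy=1.35)
can=np.zeros((590,800,3),np.uint8);can[:L.shape[0],:L.shape[1]]=L;can[210:210+R.shape[0],430:430+R.shape[1]]=R[:380,:370]
z=cv2.resize(p[200:275,160:230],None,fx=5,fy=5);can[210:210+z.shape[0],:z.shape[1]]=z
cv2.imwrite("pics/end.png",cv2.convertScaleAbs(can,alpha=1.5))
W=cloud(d,c)
for nm,x,y in(("waste1",.455,-.303),("waste2",.52,-.311)):
    m=(abs(W[...,0]-x)<.008)&(abs(W[...,1]-y)<.02);print(nm,np.median(W[m][:,2]).round(4))
E
```

```text
position: [0.5156, -0.3065, 0.0116]
force: [-1.0, 0.5, -0.8]
finger_gap: 0.0418
grasp_force: 0.0
t: 62.43
position: [0.3022, -0.5059, 0.2174]
waste1 0.0105
waste2 0.0108
```

View pics/end.png

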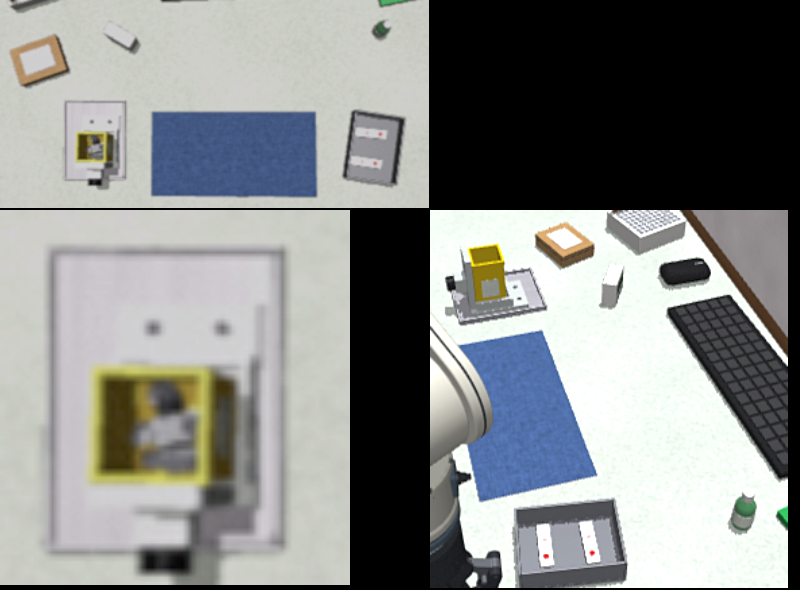

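The mat is empty, and both cassettes lie in the waste tray at about (370,133) and (366,162) in the top inset. The lancets are in the upright bin in the bracket, and the timer, dropper and slide box haven't moved.

```bash
python3 -c "
from plant import manip
print(manip.sign_off())"
```

```text
the job is handed in; nothing more can be done
None
```

The job is handed in: the bracket stands flat in the spill tray and did not rock when pressed on the toe (19 N) and then the plate top (23 N); the bin stands upright in it with all 4 lancets, both cassettes are in the waste tray, and the timer, dropper bottle and slide box were left alone.

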